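Put the deep socket away in its latched case

ROBOT

A 6-joint arm with a two-finger parallel gripper is mounted at the origin on the work surface. World frame = base frame: x ahead of the robot, y to its left, z up, the work surface at z = 0. Lengths are in mm, angles in degrees, forces in N, time in s.
With the tool pointing down it reaches from about 375 to 975 mm from the base axis. Payload 3.8 kg.
Tool frame: the origin (TCP) lies at the very end of the fingers, on their centre line; the grasp point (between the pads) lies 19 mm behind it; y points along the fingers, x is the direction in which the jaws open and shut, and the axes are right-handed (so a half turn about y gives the same grasp; the last joint's range is limited). The gripper opens to 85 mm and grips with 20 to 120 N. Pads are 22 mm wide; open, the fingers measure 114 mm over their backs; the gripper's body (76 mm by 85 mm) begins 54 mm behind the grasp point. The pads swing forward as they close: fully open they stand 13 mm farther back than shut.
Start: joints at [64.234, 15.12, 91.902, -0, 72.978, -2.114], TCP at [270.791, 618.296, 231.28] pointing down, gripper open.
Joint ranges: [-150.88, 150.88], [-54.13, 125.18], [17.81, 147.31], [-75.09, 255.09], [0, 152.58], [-146.25, 146.25]. Speed limits (degrees/s): [147.25, 147.25, 180, 180, 180, 180].

INTERFACE

Orientations are given as a 3x3 rotation matrix whose columns are the frame's x, y, z axes.
In Python, from workcell import ctrl gives the robot as it stands.
- The arm moves only by the shell command python3 -m inch 'ROWS' [FORCE]. ROWS is JSON, a list of rows, each an object of numbers: "tx", "ty", "tz": the shift along the tool's x, y, z in m; "rx", "ry", "rz": the turn, a rotation vector about the tool's x, y, z in rad; "claw": the opening, from 0 (shut) to 1 (fully open). In form: [{"tx": .., "ty": .., "tz": .., "rx": .., "ry": .., "rz": .., "claw": ..}, ...]. A call has 1 to 5 rows; each row is the pose to reach, as a shift and turn from the pose measured when the call began, along the tool's axes at that moment; what a row does not reach only later rows make up. A row lasts 1/8 s, in which the tool goes at most 62.5 mm and 10.7 degrees, less where a joint would pass 70% of its speed; a pose out of reach is approached as far as the arm can. A call with a gripper value outside its range is refused whole. The fingers move at their own pace and stop on an object; FORCE is the grip in N (left out, the last holds). Time passes only in rows, so rows that repeat a pose let the fingers close. It gives the time, the measured TCP pose, the force and the opening at its end, in the units of the state.
- ctrl.read_state(): the state, without advancing time (a new reading comes with each control period).
- ctrl.capture(name): name is "side" or "top"; returns a dict with "pixels" (480x640x3 uint8, blue, green, red), "mtx" (3x3 intrinsics, pixels), "k1" (the pictures are not rectified: a ray, as slopes to the right and down, at radius r is drawn at 1 + k1 r^2 times it, then the intrinsics apply), "rvec" (rotation vector, rad) and "tvec" (3), from world to camera coordinates, as OpenCV has them. Camera axes: x right, y down, z forward; pixel columns grow to the right and rows downward; lengths in mm; the calibration is good to about 2 mm. A picture is of the moment at which its call begins. There is no depth.
- ctrl.hand_in(): hands the job in, once; it reports no verdict.
The state is a dict: "clock": time; "q": joint angles; "qvel": joint speeds; "tau": joint torques, N m; "tool_pos": TCP position; "ee_rot": TCP orientation; "contact_force": force on the tool from outside, world axes, zero at the start; "wrist_torque": the same for the moment, N m; "finger_gap": opening from 0.0 (shut) to 1.0 (fully open).
Only numpy, scipy, OpenCV 4.12 (cv2) and the standard library are available. Lean on these libraries where they do the work, as an engineer would, in place of code of your own. Each camera call takes 0.05 s, during which the arm holds its last target.

TASK

Press the thumb latch on the front of the socket case so that the sprung lid pops open by itself, stand the loose deep socket (the tallest of the small round parts on the bench) upright and fully home in the empty pocket of the tray, then swing the lid down and press it until the latch snaps and holds it shut. Be gentle with the plastic: never lean on the latch or the lid harder than a light push (more than 25 N breaks either), and leave the other parts on the bench where they are.

Things in the scene. Friction and masses are not known exactly. Their poses are not given: they have to be found in the camera images.
- case: Socket case, fixed on a steel base plate (200 by 180 mm) that stands 3 to 12 mm proud of the bench: grey tray block 130 mm (x) by 150 mm (y), 40 mm high, flat top. Origin: centre of its underside, on the plate. x points from the latch (front) to the hinge (back), z up. Covered by a black lid. On the tray top only a row of small hex bits, 6 mm high, 35 mm behind the middle.
- pocket (a point): Centre of the mouth of the tray's one empty round pocket, level with the tray top (40 mm above the plate), axes as the case. 34 mm wide, 24 mm deep, 2 mm chamfer; mid-width, 35 mm behind the tray's front face. Under the lid until that opens.
- thumb_pad (a point): Crest of the half-round rib (40 mm along y, 4 mm proud) across the middle of the latch's black thumb pad (34 by 44 mm); 34 mm above the plate, 47 mm in front of the tray. Press the rib straight down with 5 to 8 N: the hook tips forward and frees the lid after about 5 mm; firm stop at 6.2 mm; over 25 N breaks it. The hook leans forward to 20 mm from the rib, and the lid flies up: keep the hand in front.
- latch (a joint): Latch angle in rad: 0 at rest (springs back), frees the lid near 0.11, firm stop 0.145.
- lid (a joint): Lid angle in rad: 0.004 shut and latched, 1.4 fully open. Once freed its spring opens it fully in half a second; let go anywhere short of latched it springs open again. Shutting: light (2 N) until 0.06 rad, then about 7 to 12 N near the front edge until it snaps under the hook at 0; rubber buffers (8 N/mm) from -0.006 on (1.3 mm of front-edge travel below latched). Over 25 N breaks it.
- lid_hinge (a point): Middle of the hinge line: 42 mm above the plate, at the tray's back face, 95 mm behind the pocket, along the case's y. Lid: black shell 130 mm from hinge to front face, 150 mm wide, 36 mm high, open below. Fully open, its top is 134 mm above this line, and its outer face leans from 36 mm behind the line at the bottom to 14 mm behind at the top; push it from there. Site turns with the lid.
- lid_front (a point): Point on the lid's outer top face, mid-width, 120 mm from the hinge towards the front (10 mm from the lid's front edge), 36 mm above the hinge line when shut: the place to press it shut. Turns with the lid.
- socket_mid (a point): Centre of the deep socket: dark steel cylinder, 30 mm across, 56 mm tall, standing on the bench, 0.10 to 0.19 kg. Home in the pocket its centre is 4 mm above the pocket's mouth and its upper 32 mm stand proud, so grip only the upper 24 mm. Not home, it stops the lid from shutting. Near it: a wider, shorter socket (40 by 32 mm) and a flat brass ring (68 by 16 mm).
- short_socket: Wide short socket, leave alone.
- brass_ring: Flat brass ring, leave alone.
- bolt: Bolt standing on its head, 45 mm tall, leave alone.
- wrench: Flat wrench lying on the bench, leave alone.
There are look-alikes about, which are no part of the job. Leave any pink look-alike of the part that bears socket_mid alone.

How it is judged (in metres and radians):
On the way, in this order (a step that is already met when the one before it is completed fails the run):
1. the lid has sprung open (value of joint lid above 1.2 rad), for 0.1 s.
2. the deep socket stands home in the pocket, let go, with the lid still open (horizontal distance between socket_mid and pocket below 0.005 m and z of socket_mid in the frame of pocket below 0.007 m and angle between the z axis of socket_mid and the z axis of pocket, either way round below 0.12 rad and contact force between the fingers and socket below 0.2 N and value of joint lid above 1 rad), for 0.2 s.
At the end, for the whole second after the job is handed in: The lid is shut and held by the latch (lid angle below 0.02 rad, latch back at rest below 0.03 rad), and the deep socket stands in the pocket: centre within 5 mm of the pocket's axis and less than 7 mm above its mouth, tilted less than 0.12 rad (value of joint lid below 0.02 rad and value of joint latch below 0.03 rad and horizontal distance between socket_mid and pocket below 0.005 m and z of socket_mid in the frame of pocket below 0.007 m and angle between the z axis of socket_mid and the z axis of pocket, either way round below 0.12 rad); the robot touches nothing.
It fails at once if the latch is pushed harder than 25 N (contact force between any of the fingers, the arm and latch above 25 N).
It fails at once if the lid is pushed harder than 25 N (contact force between any of the fingers, the arm and lid above 25 N).
It fails at once if another loose part on the bench is moved more than 30 mm (distance of any of short_socket, brass_ring, bolt, wrench from where it was at the start of the episode above 0.03 m).
It also fails if it takes over 72 s, if anything falls off the work surface, if the arm or the gripper's body presses on something with over 40 N, if the wrist force passes 120 N, or if a joint passes its speed limit or range.

## Working session

There is one attempt and no reset: what is moved stays moved. The work goes in short steps, Python scripts to look and compute and a shell command to move; the robot and the scene stay as the last step left them, time stands still between calls to the robot, and variables do not carry over. Pictures are saved under pics/ and viewed, and the job is handed in when it is done.

```bash
ls; mkdir -p pics; python3 - <<'E'
from workcell import ctrl
import cv2
s=ctrl.read_state()
for k,v in s.items(): print(k,v)
for n in("side","top"):
    c=ctrl.capture(n); cv2.imwrite(f"pics/{n}0.png",c["pixels"]); print(n,c["mtx"],c["k1"],c["rvec"],c["tvec"])
E
```

```text
pics
clock 0.0
q [ 6.42347858e+01  1.51713304e+01  9.19829717e+01  2.33363538e-04
  7.29780400e+01 -2.11690035e+00]
qvel [-0.06543108 -0.0296583   0.04232055 -0.0181093  -0.06428894  0.03124077]
tau [ 2.54777960e-04 -5.15081334e+01 -3.67322373e+01  1.31628229e-05
  1.26481365e-02 -2.38415964e-06]
tool_pos [270.46007829 617.62753512 229.92031143]
ee_rot [[ 4.01121533e-01 -1.00754303e-03 -9.16024291e-01]
 [ 9.16021937e-01 -2.07847674e-03  4.01122788e-01]
 [-2.30808365e-03 -9.99997332e-01  8.92097460e-05]]
contact_force [0.49651868 0.63780004 0.34658684]
wrist_torque [-0.00974775 -0.03550911  0.05467034]
finger_gap 0.9976716647213267
side [[579.84724042   0.         315.62727592]
 [  0.         579.84724042 240.26245262]
 [  0.           0.           1.        ]] -0.1275378055518906 [ 0.18512579 -2.82479409  1.2521336 ] [ 507.90008955  107.51105608 1160.9803157 ]
top [[536.75979828   0.         317.53343454]
 [  0.         536.75979828 240.66147551]
 [  0.           0.           1.        ]] -0.10653502597738237 [ 2.11397498 -2.16550489  0.17235142] [-5.31098548e-01  4.97219092e+02  1.20479418e+03]
```

View pics/side0.png

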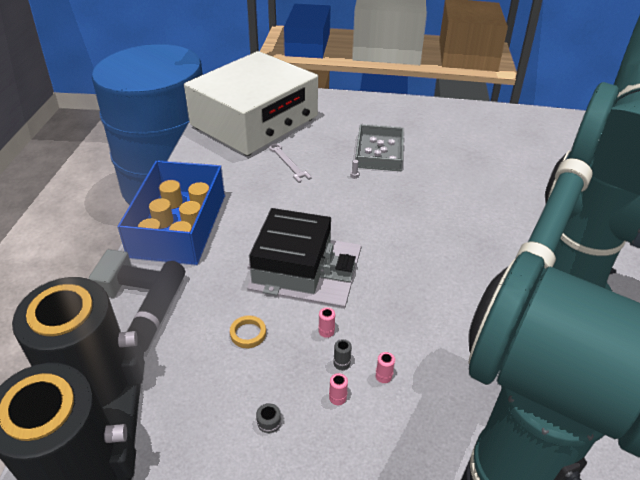

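View pics/top0.png

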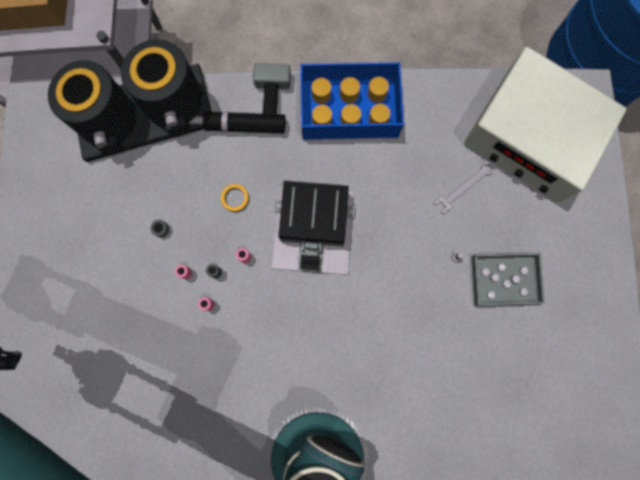

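The side view shows the lidded case with its latch pad at about (346,263), the dark deep socket at (342,354) among pink look-alikes, and the short socket at (268,417). In the top view they are at (311,262), (214,271) and (160,229).

```bash
cat > h.py <<'E'
import numpy as np, cv2
from workcell import ctrl
def rays(c,px):
    px=np.array(px,float).reshape(-1,1,2)
    # model: distorted = u*(1+k1 r^2), r undistorted radius -> OpenCV k1
    n=cv2.undistortPointsIter(px,c["mtx"],np.array([c["k1"],0,0,0.]),None,None,(3,100,1e-10))[:,0]
    R,_=cv2.Rodrigues(np.array(c["rvec"],float)); t=np.array(c["tvec"],float).ravel()
    o=-R.T@t; d=np.c_[n,np.ones(len(n))]@R
    return o,d
def onz(c,px,z):
    o,d=rays(c,px); return o+d*((z-o[2])/d[:,2])[:,None]
def tri(c1,p1,c2,p2):
    o1,d1=rays(c1,p1);o2,d2=rays(c2,p2);out=[]
    for a,b in zip(d1,d2):
        a=a/np.linalg.norm(a);b=b/np.linalg.norm(b)
        s=np.linalg.lstsq(np.c_[a,-b],o2-o1,rcond=None)[0]
        P=o1+a*s[0];Q=o2+b*s[1]; out.append(np.r_[(P+Q)/2,np.linalg.norm(P-Q)])
    return np.array(out)
def proj(c,P):
    return cv2.projectPoints(np.array(P,float).reshape(-1,1,3),np.array(c["rvec"],float),np.array(c["tvec"],float),c["mtx"],np.array([c["k1"],0,0,0.]))[0][:,0]
E
python3 - <<'E'
import cv2
s=cv2.imread("pics/side0.png");t=cv2.imread("pics/top0.png")
cv2.imwrite("pics/s0z.png",cv2.resize(s[190:340,230:400],None,fx=4,fy=4,interpolation=cv2.INTER_CUBIC)[:600])
cv2.imwrite("pics/t0z.png",cv2.resize(t[170:290,260:370],None,fx=5,fy=5,interpolation=cv2.INTER_CUBIC))
a=cv2.resize(s[330:440,240:360],None,fx=4,fy=4,interpolation=cv2.INTER_CUBIC)
cv2.imwrite("pics/s0k.png",a)
E
```

```text
(no output)
```

View pics/s0z.png

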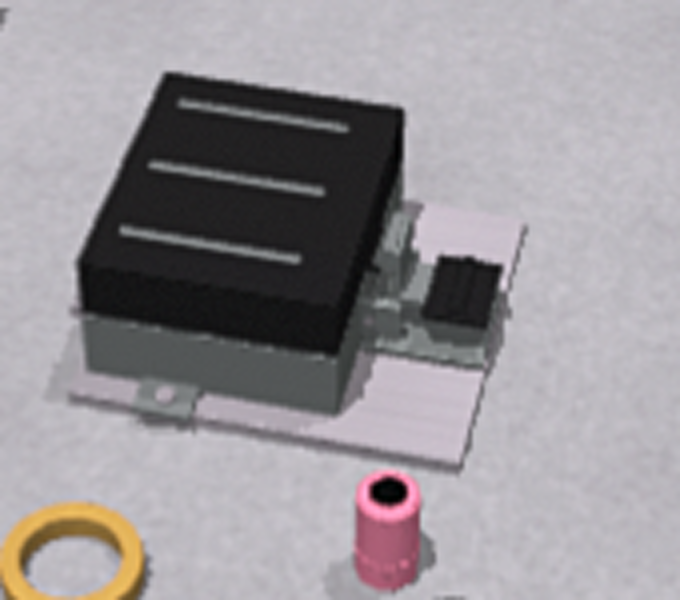

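View pics/t0z.png

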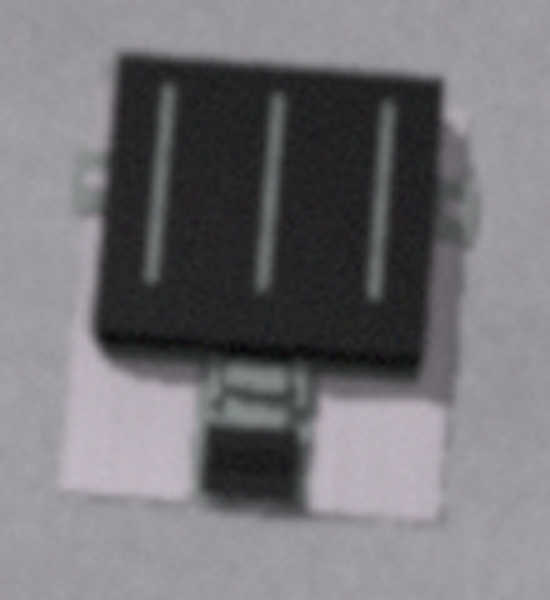

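View pics/s0k.png

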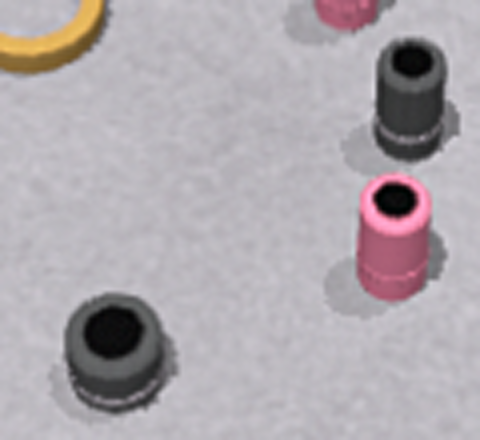

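```bash
cat > m1.py <<'E'
from h import *
S=ctrl.capture("side");T=ctrl.capture("top")
zs=lambda p:(np.array(p)+.5)/4-.5+[230,190]
zt=lambda p:(np.array(p)+.5)/5-.5+[260,170]
zk=lambda p:(np.array(p)+.5)/4-.5+[240,330]
np.set_printoptions(precision=1,suppress=True)
print("lid BL BR FL FR",tri(S,zs([(80,262),(165,73),(338,305),(404,108)]),T,zt([(118,53),(441,78),(98,330),(421,357)])))
print("plate FL FR", tri(S,zs([(461,467),(525,228)]),T,zt([(62,490),(440,520)])))
print("pad corners FL FR BL BR",tri(S,zs([(486,329),(501,263),(424,316),(443,255)]),T,zt([(202,498),(298,505),(206,424),(298,430)])))
print("socket top", onz(S,zk([(411,60)]),56), "short",onz(S,zk([(113,332)]),32))
print("pad plane",onz(S,zs([(486,329),(501,263),(424,316),(443,255)]),40))
for c,n in((S,"side"),(T,"top")):
    im=c["pixels"];b=im.max(2)<45
    x0,y0,x1,y1=(320,335,365,375) if n=="side" else (200,258,230,285)
    m=np.zeros_like(b);m[y0:y1,x0:x1]=b[y0:y1,x0:x1]
    k,l,st,ce=cv2.connectedComponentsWithStats(m.astype(np.uint8));print(n,st[1:],ce[1:])
    for cc in ce[1:]: print(onz(c,[cc],56))
m=cv2.resize(T["pixels"][250:295,190:235],None,fx=10,fy=10,interpolation=cv2.INTER_CUBIC);cv2.imwrite("pics/t0k.png",m)
E
python3 m1.py
```

```text
lid BL BR FL FR [[631.9  62.5  85.2   1.8]
 [617.1 -84.1  85.8   3. ]
 [504.8  73.2  83.5   2.5]
 [488.9 -70.9  87.2   3.3]]
plate FL FR [[441.5  96.7   4.1   1.5]
 [423.  -82.    1.    1.1]]
pad corners FL FR BL BR [[434.7  29.5  32.6   4.8]
 [430.4 -14.9  36.7   5.7]
 [467.5  27.   35.4   2.1]
 [462.7 -15.5  38.2   1. ]]
socket top [[436.4 230.   56. ]] short [[542.8 364.2  32. ]]
pad plane [[436.8  36.3  40. ]
 [433.2 -11.8  40. ]
 [468.2  31.4  40. ]
 [463.1 -13.8  40. ]]
side [[338 341  10   8  65]
 [335 350   1   6   6]
 [349 352   1   5   5]
 [347 365   2   3   4]] [[342.5 344.7]
 [335.  352.5]
 [349.  354. ]
 [347.5 366. ]]
[[436.2 230.2  56. ]]
[[447.3 248.3  56. ]]
[[423.3 248.3  56. ]]
[[423.7 273.3  56. ]]
top [[209 268   6   5  24]
 [217 272   4   5   9]] [[211.7 270. ]
 [218.3 273.8]]
[[432.7 230.1  56. ]]
[[423.6 214.9  56. ]]
```

View pics/t0k.png

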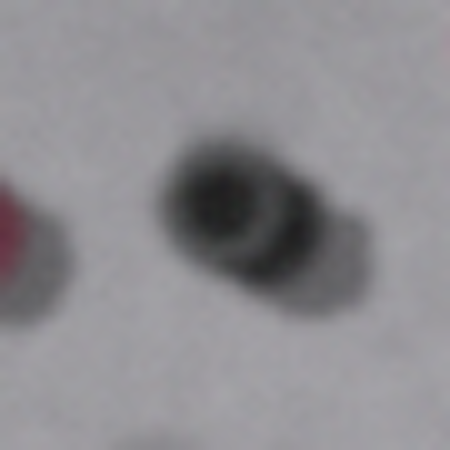

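```bash
cat > go.py <<'E'
import sys,json
from h import *
from scipy.spatial.transform import Rotation as Ro
def R(yaw_x,tilt=0,):
    # yaw_x: deg of tool x in world plane; tilt (deg): tip leans backwards, body to the front
    y=np.radians(yaw_x); X=np.array([np.cos(y),np.sin(y),0]); fwd=np.array([np.sin(y),-np.cos(y),0]) # towards hinge
    a=np.radians(tilt); Y=fwd*np.sin(a)+np.array([0,0,-np.cos(a)])
    return np.c_[X,Y,np.cross(X,Y)]
def to(p,Rt):
    s=ctrl.read_state();R0=np.array(s["ee_rot"]);d=R0.T@(np.array(p)-s["tool_pos"])/1e3
    rv=Ro.from_matrix(R0.T@Rt).as_rotvec()
    np.set_printoptions(precision=4,suppress=True)
    print("at",np.round(s["tool_pos"],1),"F",np.round(s["contact_force"],1),"t",s["clock"],"gap",round(s["finger_gap"],3))
    print("shift",d,"rot",rv, "tilt/dirs",np.round(R0[:,1],3))
if __name__=="__main__":
    a=[float(v) for v in sys.argv[1:]]; to(a[:3],R(*a[3:]))
E
python3 go.py 443.3 6.9 150 84.3 6
```

```text
at [270.6 617.9 230.4] F [-0.1  0.2 -0.1] t 0.2 gap 0.998
shift [-0.4903  0.0811 -0.4033] rot [-0.1041 -0.313  -0.0178] tilt/dirs [-0.001 -0.001 -1.   ]
```

```bash
python3 -m inch '[{"tx":-0.06,"ty":0.01,"tz":-0.05,"claw":0},{"tx":-0.11,"ty":0.02,"tz":-0.09,"claw":0},{"tx":-0.155,"ty":0.02,"tz":-0.13,"claw":0},{"tx":-0.2,"ty":0.02,"tz":-0.165,"claw":0},{"tx":-0.245,"ty":0.02,"tz":-0.2,"claw":0}]' 40; python3 go.py 443.3 6.9 150 84.3 6
```

```text
at [270.6 617.9 230.4] F [-0.1  0.2 -0.1] t 0.2 gap 0.998
shift [-0.4903  0.0811 -0.4033] rot [-0.1041 -0.313  -0.0178] tilt/dirs [-0.001 -0.001 -1.   ]validation failed for argument at $[0]...
```

```bash
python3 -m inch '[{"tx":-0.06,"ty":0.01,"tz":-0.05,"rx":0,"ry":0,"rz":0,"claw":0},{"tx":-0.11,"ty":0.02,"tz":-0.09,"rx":0,"ry":0,"rz":0,"claw":0},{"tx":-0.155,"ty":0.02,"tz":-0.13,"rx":0,"ry":0,"rz":0,"claw":0},{"tx":-0.2,"ty":0.02,"tz":-0.165,"rx":0,"ry":0,"rz":0,"claw":0},{"tx":-0.245,"ty":0.02,"tz":-0.2,"rx":0,"ry":0,"rz":0,"claw":0}]' 40; python3 go.py 443.3 6.9 150 84.3 6
```

```text
clock: 0.82
tool_pos: [354.3, 316.6, 210.6]
ee_rot: [[0.401, -0.0, -0.916], [0.916, -0.001, 0.401], [-0.001, -1.0, -0.0]]
contact_force: [1.7, -0.9, -0.2]
finger_gap: -0.004
at [354.3 316.6 210.6] F [ 1.7 -0.9 -0.2] t 0.825 gap -0.004
shift [-0.248   0.061  -0.2056] rot [-0.1037 -0.3124 -0.0179] tilt/dirs [-0.    -0.001 -1.   ]
```

```bash
python3 -m inch '[{"tx":-0.05,"ty":0.01,"tz":-0.04,"rx":-0.02,"ry":-0.06,"rz":0,"claw":0},{"tx":-0.1,"ty":0.02,"tz":-0.08,"rx":-0.04,"ry":-0.12,"rz":-0.01,"claw":0},{"tx":-0.15,"ty":0.035,"tz":-0.12,"rx":-0.06,"ry":-0.18,"rz":-0.01,"claw":0},{"tx":-0.2,"ty":0.045,"tz":-0.165,"rx":-0.08,"ry":-0.25,"rz":-0.015,"claw":0},{"tx":-0.248,"ty":0.061,"tz":-0.2056,"rx":-0.104,"ry":-0.312,"rz":-0.018,"claw":0}]'; python3 go.py 443.3 6.9 62 84.3 6
```

```text
clock: 1.45
tool_pos: [439.1, 21.4, 154.4]
ee_rot: [[0.097, 0.107, -0.989], [0.995, -0.01, 0.097], [0.0, -0.994, -0.108]]
contact_force: [1.2, -0.5, -0.3]
finger_gap: -0.001
at [439.1  21.4 154.4] F [ 1.2 -0.5 -0.3] t 1.45 gap -0.001
shift [-0.014   0.0925  0.0044] rot [0.0033 0.0018 0.0003] tilt/dirs [ 0.107 -0.01  -0.994]
```

```bash
python3 -m inch '[{"tx":-0.008,"ty":0.04,"tz":0.003,"rx":0,"ry":0,"rz":0,"claw":0},{"tx":-0.014,"ty":0.075,"tz":0.0044,"rx":0,"ry":0,"rz":0,"claw":0},{"tx":-0.014,"ty":0.0925,"tz":0.0044,"rx":0,"ry":0,"rz":0,"claw":0},{"tx":-0.014,"ty":0.0925,"tz":0.0044,"rx":0,"ry":0,"rz":0,"claw":0}]'; python3 go.py 443.3 6.9 46 84.3 6; python3 - <<'E'
from h import *
for n in("side","top"):
    c=ctrl.capture(n);im=c["pixels"]
    z=im[190:310,240:400] if n=="side" else im[170:290,240:400]
    cv2.imwrite(f"pics/{n}1.png",cv2.resize(z,None,fx=4,fy=4,interpolation=cv2.INTER_CUBIC))
E
```

```text
clock: 1.95
tool_pos: [441.5, 6.7, 60.3]
ee_rot: [[0.098, 0.103, -0.99], [0.995, -0.01, 0.098], [-0.0, -0.995, -0.104]]
contact_force: [0.4, -0.3, -0.3]
finger_gap: 0.001
at [441.5   6.7  60.3] F [ 0.4 -0.3 -0.3] t 1.95 gap 0.001
shift [ 0.0003  0.0144 -0.0003] rot [-0.0008  0.0013 -0.    ] tilt/dirs [ 0.103 -0.01  -0.995]
```

View pics/side1.png

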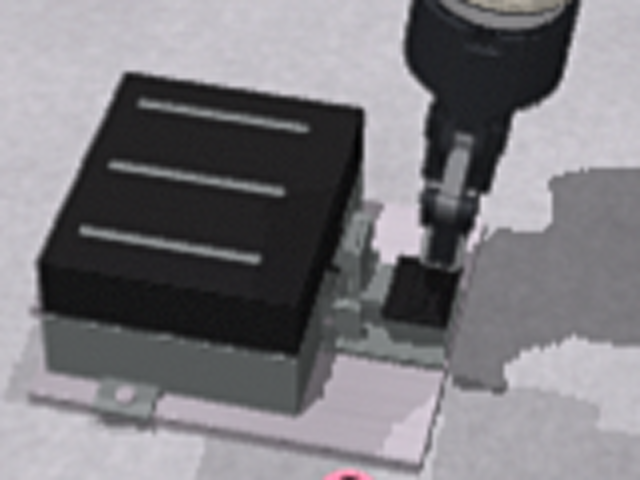

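The fingertips (zoomed 440,265) hang over the pad, with the hand in front of the lid.

```bash
python3 -m inch '[{"tx":0,"ty":0.008,"tz":-0.001,"rx":0,"ry":0,"rz":0,"claw":0},{"tx":0,"ty":0.014,"tz":-0.0015,"rx":0,"ry":0,"rz":0,"claw":0},{"tx":0,"ty":0.016,"tz":-0.0015,"rx":0,"ry":0,"rz":0,"claw":0},{"tx":0,"ty":0.016,"tz":-0.0015,"rx":0,"ry":0,"rz":0,"claw":0}]'; python3 go.py 443.3 6.9 42 84.3 6
```

```text
clock: 2.55
tool_pos: [446.6, 6.7, 46.6]
ee_rot: [[0.097, 0.107, -0.989], [0.995, -0.01, 0.097], [0.0, -0.994, -0.108]]
contact_force: [0.3, 0.2, -0.6]
finger_gap: -0.002
at [446.6   6.7  46.6] F [ 0.3  0.2 -0.6] t 2.55 gap -0.002
shift [-0.0001  0.0042  0.0038] rot [0.0033 0.002  0.0003] tilt/dirs [ 0.107 -0.01  -0.994]
```

```bash
python3 -m inch '[{"tx":0,"ty":0.001,"tz":0,"rx":0,"ry":0,"rz":0,"claw":0},{"tx":0,"ty":0.002,"tz":0,"rx":0,"ry":0,"rz":0,"claw":0},{"tx":0,"ty":0.002,"tz":0,"rx":0,"ry":0,"rz":0,"claw":0}]'; python3 go.py 443.3 6.9 42 84.3 6
```

```text
clock: 2.92
tool_pos: [446.8, 6.7, 44.5]
ee_rot: [[0.097, 0.107, -0.989], [0.995, -0.01, 0.097], [0.0, -0.994, -0.108]]
contact_force: [-0.6, -0.2, 0.0]
finger_gap: -0.002
at [446.8   6.7  44.5] F [-0.6 -0.2  0. ] t 2.925 gap -0.002
shift [-0.0001  0.0021  0.0037] rot [0.0031 0.0021 0.0003] tilt/dirs [ 0.107 -0.01  -0.994]
```

```bash
python3 -m inch '[{"tx":0,"ty":0,"tz":0.003,"rx":0,"ry":0,"rz":0,"claw":0},{"tx":0,"ty":0.001,"tz":0.003,"rx":0,"ry":0,"rz":0,"claw":0},{"tx":0,"ty":0.001,"tz":0.003,"rx":0,"ry":0,"rz":0,"claw":0}]'; python3 -m inch '[{"tx":0,"ty":0.001,"tz":0,"rx":0,"ry":0,"rz":0,"claw":0},{"tx":0,"ty":0.0015,"tz":0,"rx":0,"ry":0,"rz":0,"claw":0},{"tx":0,"ty":0.0015,"tz":0,"rx":0,"ry":0,"rz":0,"claw":0}]'
```

```text
clock: 3.3
tool_pos: [443.8, 6.9, 43.1]
ee_rot: [[0.097, 0.107, -0.989], [0.995, -0.01, 0.097], [0.0, -0.994, -0.108]]
contact_force: [0.5, 0.4, 0.5]
finger_gap: -0.005
clock: 3.68
tool_pos: [443.9, 7.0, 41.7]
ee_rot: [[0.097, 0.107, -0.99], [0.995, -0.01, 0.097], [0.0, -0.994, -0.107]]
contact_force: [-1.2, -0.6, 3.3]
finger_gap: -0.0
```

```bash
python3 -m inch '[{"tx":0,"ty":0.001,"tz":0,"rx":0,"ry":0,"rz":0,"claw":0},{"tx":0,"ty":0.002,"tz":0,"rx":0,"ry":0,"rz":0,"claw":0},{"tx":0,"ty":0.002,"tz":0,"rx":0,"ry":0,"rz":0,"claw":0}]'
```

```text
clock: 4.05
tool_pos: [443.6, 7.0, 39.4]
ee_rot: [[0.097, 0.106, -0.99], [0.995, -0.01, 0.097], [0.0, -0.994, -0.106]]
contact_force: [-2.5, 1.2, 4.1]
finger_gap: -0.002
```

```bash
python3 -m inch '[{"tx":0,"ty":0.001,"tz":0,"rx":0,"ry":0,"rz":0,"claw":0},{"tx":0,"ty":0.0015,"tz":0,"rx":0,"ry":0,"rz":0,"claw":0},{"tx":0,"ty":0.0015,"tz":0,"rx":0,"ry":0,"rz":0,"claw":0}]'
```

```text
clock: 4.42
tool_pos: [443.4, 7.0, 37.8]
ee_rot: [[0.097, 0.105, -0.99], [0.995, -0.01, 0.097], [0.0, -0.994, -0.105]]
contact_force: [-4.8, 1.7, 5.6]
finger_gap: -0.003
```

```bash
python3 -m inch '[{"tx":0,"ty":0.001,"tz":0,"rx":0,"ry":0,"rz":0,"claw":0},{"tx":0,"ty":0.001,"tz":0,"rx":0,"ry":0,"rz":0,"claw":0}]'; python3 - <<'E'
from h import *
c=ctrl.capture("side");cv2.imwrite("pics/side2.png",c["pixels"][150:400,200:450])
E
```

```text
clock: 4.68
tool_pos: [443.2, 7.0, 36.7]
ee_rot: [[0.097, 0.104, -0.99], [0.995, -0.01, 0.097], [-0.0, -0.994, -0.105]]
contact_force: [-4.0, 0.6, 5.7]
finger_gap: -0.002
```

View pics/side2.png

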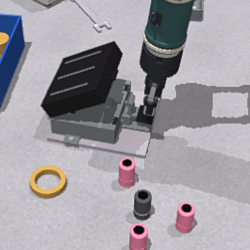

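The lid has been freed and is opening. I'm withdrawing forward and up.

```bash
python3 -m inch '[{"tx":0,"ty":-0.01,"tz":0.0,"rx":0,"ry":0,"rz":0,"claw":0},{"tx":0,"ty":-0.06,"tz":0.0,"rx":0,"ry":0,"rz":0,"claw":0},{"tx":0,"ty":-0.11,"tz":0.0,"rx":0,"ry":0,"rz":0,"claw":0.3},{"tx":0.04,"ty":-0.12,"tz":0.0,"rx":0.05,"ry":0.15,"rz":0,"claw":0.6},{"tx":0.09,"ty":-0.12,"tz":0.0,"rx":0.1,"ry":0.3,"rz":0,"claw":0.65}]'; python3 go.py 434.5 230 120 66.4 0
python3 - <<'E'
from h import *
c=ctrl.capture("side");cv2.imwrite("pics/side3.png",cv2.resize(c["pixels"][150:300,220:400],None,fx=4,fy=4,interpolation=cv2.INTER_CUBIC))
c=ctrl.capture("top");cv2.imwrite("pics/top3.png",cv2.resize(c["pixels"][160:280,250:370],None,fx=5,fy=5,interpolation=cv2.INTER_CUBIC))
E
```

```text
clock: 5.35
tool_pos: [441.7, 98.6, 159.2]
ee_rot: [[0.393, 0.014, -0.92], [0.919, 0.015, 0.393], [0.019, -1.0, -0.007]]
contact_force: [0.0, -0.4, 0.6]
finger_gap: 0.634
at [441.7  98.6 159.2] F [ 0.  -0.4  0.6] t 5.35 gap 0.634
shift [0.1172 0.0411 0.0586] rot [0.0067 0.0081 0.0194] tilt/dirs [ 0.014  0.015 -1.   ]
```

View pics/side3.png

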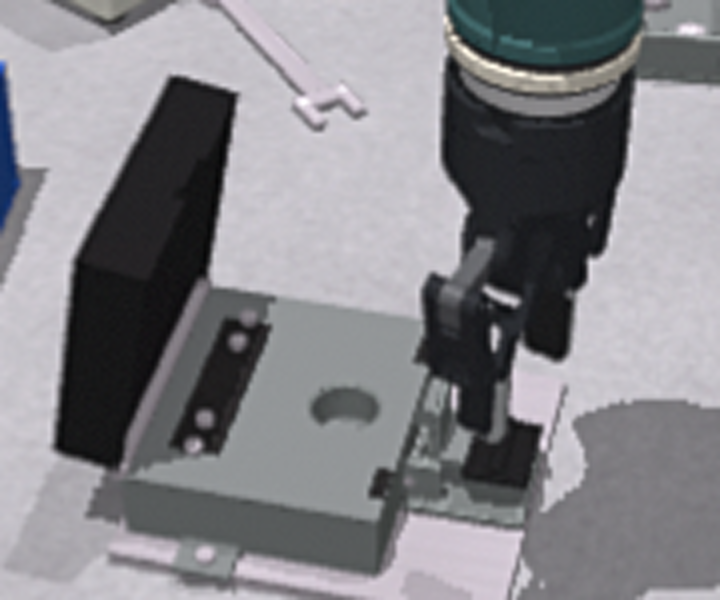

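View pics/top3.png

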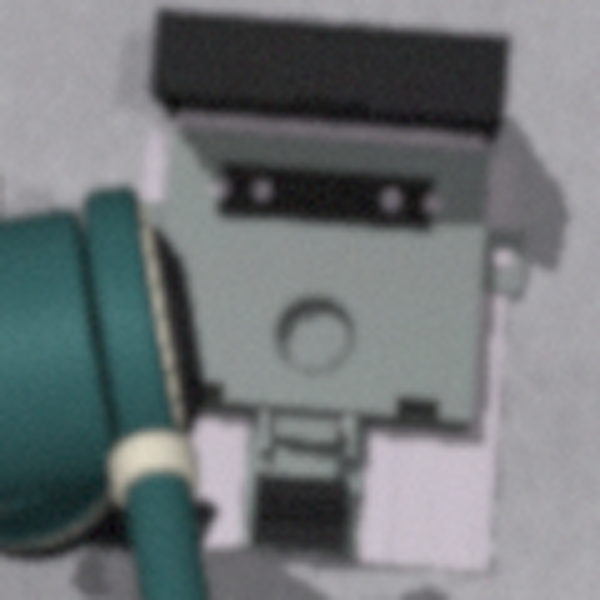

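The lid stands fully open. The pocket shows at zoomed (345,408) in the side view and (315,336) in the top view.

```bash
python3 - <<'E'
from h import *
np.set_printoptions(precision=1,suppress=True)
S=ctrl.capture("side");T=ctrl.capture("top")
p=(np.array([[345,408.]])+.5)/4-.5+[220,150]; q=(np.array([[315.5,336.5]])+.5)/5-.5+[250,160]
print(tri(S,p,T,q),onz(S,p,48),onz(T,q,48))
E
```

```text
[[530.6  -2.1  46.6   4.2]] [[532.5  -1.1  48. ]] [[528.2  -2.1  48. ]]
```

```bash
python3 -m inch '[{"tx":0.055,"ty":0.0,"tz":0.028,"rx":0,"ry":0,"rz":0,"claw":0.65},{"tx":0.11,"ty":0.02,"tz":0.055,"rx":0.007,"ry":0.008,"rz":0.019,"claw":0.65},{"tx":0.1172,"ty":0.041,"tz":0.0586,"rx":0.007,"ry":0.008,"rz":0.019,"claw":0.65},{"tx":0.1172,"ty":0.041,"tz":0.0586,"rx":0.007,"ry":0.008,"rz":0.019,"claw":0.65}]'; python3 go.py 434.5 230 34 66.4 0
python3 - <<'E'
from h import *
c=ctrl.capture("side");cv2.imwrite("pics/side4.png",cv2.resize(c["pixels"][270:420,260:420],None,fx=4,fy=4,interpolation=cv2.INTER_CUBIC))
c=ctrl.capture("top");cv2.imwrite("pics/top4.png",cv2.resize(c["pixels"][220:320,150:270],None,fx=5,fy=5,interpolation=cv2.INTER_CUBIC))
E
```

```text
clock: 6.05
tool_pos: [429.2, 228.5, 115.0]
ee_rot: [[0.389, -0.009, -0.921], [0.921, -0.003, 0.389], [-0.007, -1.0, 0.007]]
contact_force: [0.4, -0.0, 1.0]
finger_gap: 0.654
at [429.2 228.5 115. ] F [ 0.4 -0.   1. ] t 6.05 gap 0.654
shift [ 0.004   0.081  -0.0048] rot [-0.0066  0.0125 -0.0066] tilt/dirs [-0.009 -0.003 -1.   ]
```

View pics/side4.png

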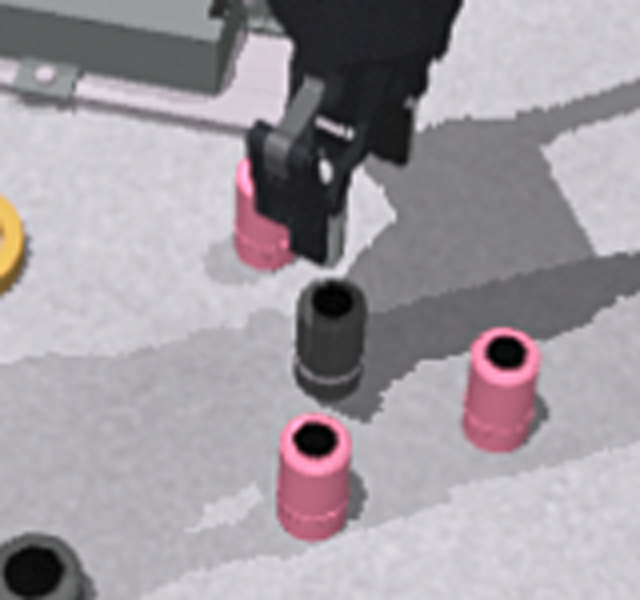

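The deep socket (zoomed 330,340) is undisturbed beneath the open fingers, and the pink look-alikes are clear.

```bash
python3 -m inch '[{"tx":0.004,"ty":0.02,"tz":-0.0048,"rx":-0.0066,"ry":0.012,"rz":-0.0066,"claw":0.65},{"tx":0.004,"ty":0.035,"tz":-0.0048,"rx":-0.0066,"ry":0.012,"rz":-0.0066,"claw":0.65},{"tx":0.004,"ty":0.042,"tz":-0.0048,"rx":-0.0066,"ry":0.012,"rz":-0.0066,"claw":0.65},{"tx":0.004,"ty":0.042,"tz":-0.0048,"rx":-0.0066,"ry":0.012,"rz":-0.0066,"claw":0.65}]'; python3 go.py 434.5 230 34 66.4 0
python3 - <<'E'
from h import *
c=ctrl.capture("side");cv2.imwrite("pics/side5.png",cv2.resize(c["pixels"][270:420,260:420],None,fx=4,fy=4,interpolation=cv2.INTER_CUBIC))
E
```

```text
clock: 6.65
tool_pos: [436.3, 229.4, 74.6]
ee_rot: [[0.402, 0.002, -0.915], [0.915, 0.001, 0.402], [0.002, -1.0, -0.002]]
contact_force: [-0.3, 0.4, -0.5]
finger_gap: 0.65
at [436.3 229.4  74.6] F [-0.3  0.4 -0.5] t 6.65 gap 0.65
shift [-0.0002  0.0406  0.002 ] rot [ 0.0018 -0.0023  0.0019] tilt/dirs [ 0.002  0.001 -1.   ]
```

View pics/side5.png

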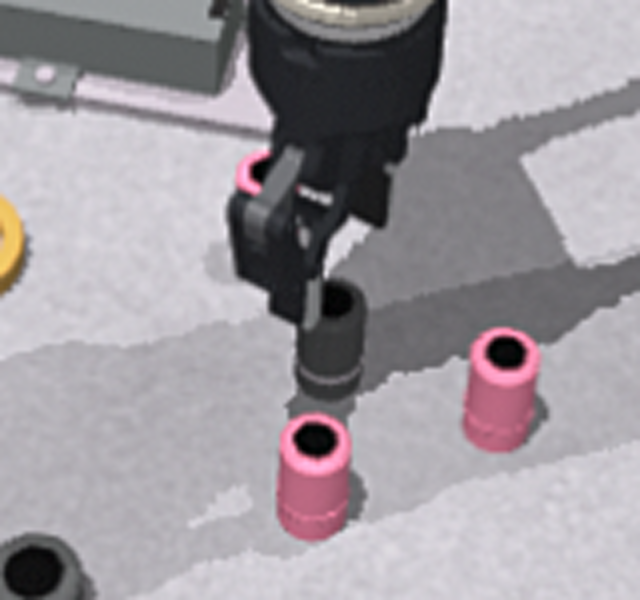

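```bash
python3 -m inch '[{"tx":0,"ty":0.015,"tz":0.002,"rx":0.002,"ry":-0.002,"rz":0.002,"claw":0.65},{"tx":0,"ty":0.03,"tz":0.002,"rx":0.002,"ry":-0.002,"rz":0.002,"claw":0.65},{"tx":0,"ty":0.04,"tz":0.002,"rx":0.002,"ry":-0.002,"rz":0.002,"claw":0.65},{"tx":0,"ty":0.04,"tz":0.002,"rx":0.002,"ry":-0.002,"rz":0.002,"claw":0.65}]'; python3 go.py 434.5 230 34 66.4 0
python3 - <<'E'
from h import *
c=ctrl.capture("side");cv2.imwrite("pics/side6.png",cv2.resize(c["pixels"][270:420,260:420],None,fx=4,fy=4,interpolation=cv2.INTER_CUBIC))
E
```

```text
clock: 7.2
tool_pos: [433.8, 230.0, 33.6]
ee_rot: [[0.4, -0.002, -0.916], [0.916, -0.001, 0.4], [-0.002, -1.0, 0.002]]
contact_force: [0.0, -0.7, -0.0]
finger_gap: 0.649
at [433.8 230.   33.6] F [ 0.  -0.7 -0. ] t 7.2 gap 0.649
shift [ 0.0002 -0.0004 -0.0007] rot [-0.0016  0.     -0.0017] tilt/dirs [-0.002 -0.001 -1.   ]
```

View pics/side6.png

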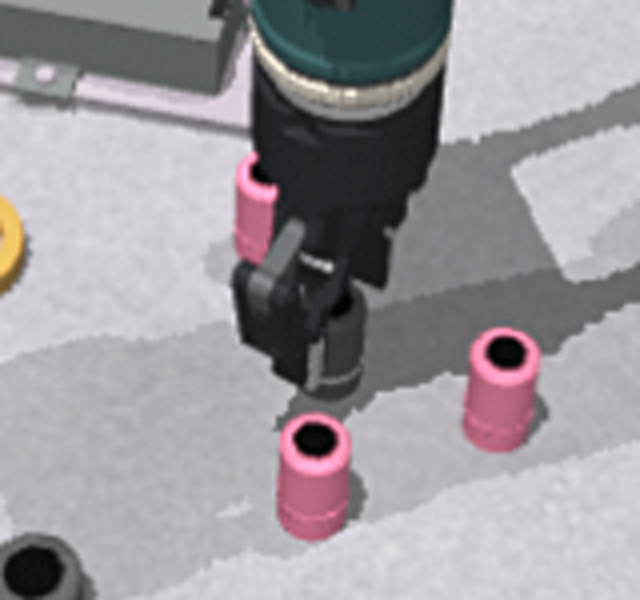

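```bash
python3 - <<'E'
from h import *
S=ctrl.capture("side")
for a in(27,42):
  for w in(-11,11):
    for z in (34,39,44):
      p=proj(S,[[433.8+.4*a-.916*w,230+.916*a+.4*w,z]])[0]; print(a,w,z,np.round((p-[260,270])*4))
E
```

```text
27 -11 34 [281. 363.]
27 -11 39 [281. 356.]
27 -11 44 [281. 349.]
27 11 34 [325. 384.]
27 11 39 [326. 378.]
27 11 44 [326. 371.]
42 -11 34 [263. 387.]
42 -11 39 [264. 380.]
42 -11 44 [264. 373.]
42 11 34 [308. 409.]
42 11 39 [309. 402.]
42 11 44 [309. 396.]
```

```bash
python3 -m inch '[{"tx":0,"ty":0,"tz":0,"rx":0,"ry":0,"rz":0,"claw":0.5},{"tx":0,"ty":0,"tz":0,"rx":0,"ry":0,"rz":0,"claw":0.3},{"tx":0,"ty":0,"tz":0,"rx":0,"ry":0,"rz":0,"claw":0.2},{"tx":0,"ty":0,"tz":0,"rx":0,"ry":0,"rz":0,"claw":0.2},{"tx":0,"ty":0,"tz":0,"rx":0,"ry":0,"rz":0,"claw":0.2}]' 40; python3 go.py 434.5 230 34 66.4 0
python3 - <<'E'
from h import *
c=ctrl.capture("side");cv2.imwrite("pics/side7.png",cv2.resize(c["pixels"][300:400,290:390],None,fx=6,fy=6,interpolation=cv2.INTER_CUBIC))
E
```

```text
clock: 7.92
tool_pos: [435.6, 230.8, 35.6]
ee_rot: [[0.4, 0.001, -0.916], [0.916, 0.001, 0.4], [0.001, -1.0, -0.001]]
contact_force: [-0.6, -0.2, 4.7]
finger_gap: 0.333
at [435.6 230.8  35.6] F [-0.6 -0.2  4.7] t 7.925 gap 0.333
shift [-0.0012  0.0016  0.0007] rot [0.001  0.     0.0012] tilt/dirs [ 0.001  0.001 -1.   ]
```

View pics/side7.png

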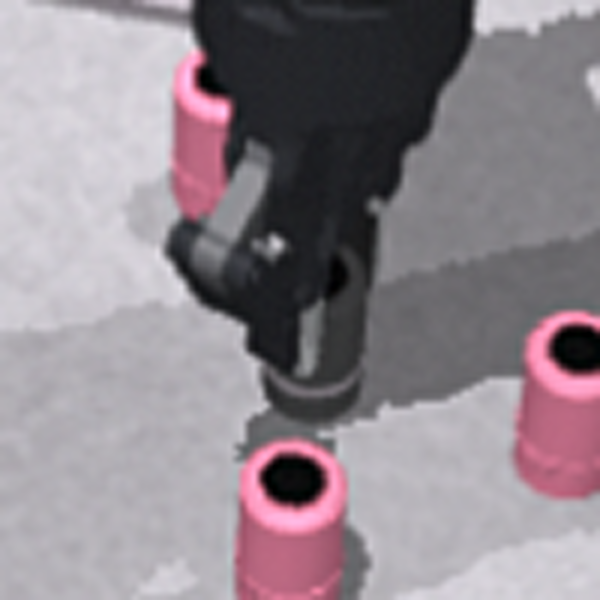

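```bash
python3 - <<'E'
from h import *
S=ctrl.capture("side")
for a,w in((15,11),(15,8),(20,11),(15,-11),(24,-11)):
    for z in (24,28,32,36,40):
      p=proj(S,[[435+.4*a-.916*w,230+.916*a+.4*w,z]])[0]; print(a,w,z,np.round((p-[290,300])*6))
E
```

```text
15 11 24 [323. 387.]
15 11 28 [323. 379.]
15 11 32 [324. 371.]
15 11 36 [324. 363.]
15 11 40 [325. 354.]
15 8 24 [314. 383.]
15 8 28 [314. 375.]
15 8 32 [315. 366.]
15 8 36 [315. 358.]
15 8 40 [316. 350.]
20 11 24 [314. 399.]
20 11 28 [315. 391.]
20 11 32 [315. 383.]
20 11 36 [316. 375.]
20 11 40 [317. 367.]
15 -11 24 [257. 355.]
15 -11 28 [257. 347.]
15 -11 32 [258. 339.]
15 -11 36 [258. 331.]
15 -11 40 [258. 322.]
24 -11 24 [242. 377.]
24 -11 28 [242. 369.]
24 -11 32 [242. 361.]
24 -11 36 [243. 352.]
24 -11 40 [243. 344.]
```

```bash
python3 -m inch '[{"tx":0,"ty":-0.02,"tz":0,"rx":0,"ry":0,"rz":0,"claw":0.2},{"tx":0,"ty":-0.05,"tz":0,"rx":0,"ry":0,"rz":0,"claw":0.2},{"tx":0,"ty":-0.09,"tz":0,"rx":0,"ry":0,"rz":0,"claw":0.2},{"tx":0,"ty":-0.09,"tz":0,"rx":0,"ry":0,"rz":0,"claw":0.2}]' 40; python3 go.py 530.6 -1.9 120 84.3 0
python3 - <<'E'
from h import *
c=ctrl.capture("side");cv2.imwrite("pics/side8.png",cv2.resize(c["pixels"][250:400,250:400],None,fx=4,fy=4,interpolation=cv2.INTER_CUBIC))
E
```

```text
clock: 8.52
tool_pos: [437.8, 231.9, 128.6]
ee_rot: [[0.4, 0.007, -0.916], [0.916, 0.004, 0.4], [0.006, -1.0, -0.005]]
contact_force: [0.4, -0.7, -1.4]
finger_gap: 0.335
at [437.8 231.9 128.6] F [ 0.4 -0.7 -1.4] t 8.525 gap 0.335
shift [-0.1771  0.0084 -0.1786] rot [ 0.0063 -0.3124  0.0053] tilt/dirs [ 0.007  0.004 -1.   ]
```

View pics/side8.png

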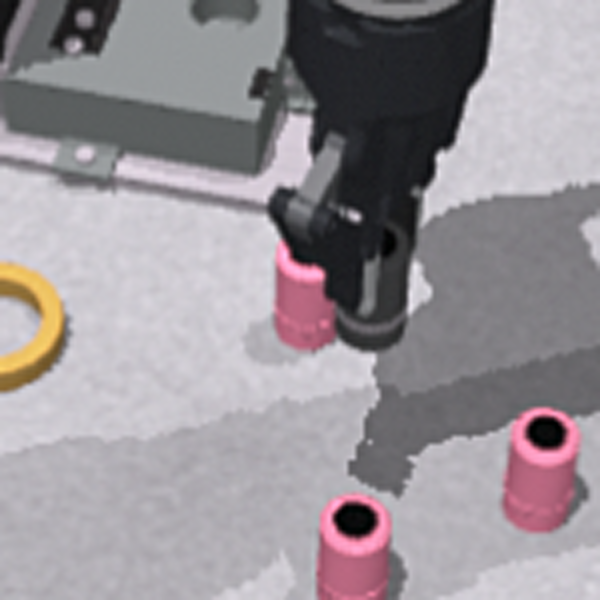

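The socket is lifted, hanging upright in the jaws (zoomed 375,300). Carrying it to a point above the pocket.

```bash
python3 -m inch '[{"tx":-0.025,"ty":0,"tz":-0.025,"rx":0,"ry":-0.03,"rz":0,"claw":0.2},{"tx":-0.07,"ty":0,"tz":-0.07,"rx":0,"ry":-0.12,"rz":0,"claw":0.2},{"tx":-0.11,"ty":0,"tz":-0.11,"rx":0,"ry":-0.2,"rz":0,"claw":0.2},{"tx":-0.15,"ty":0.005,"tz":-0.15,"rx":0.006,"ry":-0.28,"rz":0.005,"claw":0.2},{"tx":-0.177,"ty":0.008,"tz":-0.1785,"rx":0.006,"ry":-0.312,"rz":0.005,"claw":0.2}]'; python3 go.py 530.6 -1.9 110 84.3 0
```

```text
clock: 9.2
tool_pos: [527.8, -4.7, 115.8]
ee_rot: [[0.1, -0.007, -0.995], [0.995, -0.001, 0.1], [-0.002, -1.0, 0.007]]
contact_force: [-0.2, -0.2, -1.2]
finger_gap: 0.338
at [527.8  -4.7 115.8] F [-0.2 -0.2 -1.2] t 9.2 gap 0.338
shift [ 0.0031  0.0058 -0.0025] rot [-0.007  -0.0005 -0.0021] tilt/dirs [-0.007 -0.001 -1.   ]
```

```bash
python3 -m inch '[{"tx":0.0031,"ty":0.005,"tz":-0.0025,"rx":-0.007,"ry":0,"rz":-0.002,"claw":0.2},{"tx":0.0031,"ty":0.015,"tz":-0.0028,"rx":-0.007,"ry":0,"rz":-0.002,"claw":0.2},{"tx":0.0031,"ty":0.018,"tz":-0.0028,"rx":-0.007,"ry":0,"rz":-0.002,"claw":0.2},{"tx":0.0031,"ty":0.018,"tz":-0.0028,"rx":-0.007,"ry":0,"rz":-0.002,"claw":0.2},{"tx":0.0031,"ty":0.018,"tz":-0.0028,"rx":-0.007,"ry":0,"rz":-0.002,"claw":0.2}]'; python3 go.py 531 -1.9 85 84.3 0
python3 - <<'E'
from h import *
c=ctrl.capture("side");cv2.imwrite("pics/side9.png",cv2.resize(c["pixels"][200:300,250:370],None,fx=6,fy=6,interpolation=cv2.INTER_CUBIC))
c=ctrl.capture("top");cv2.imwrite("pics/top9.png",cv2.resize(c["pixels"][160:280,250:370],None,fx=5,fy=5,interpolation=cv2.INTER_CUBIC))
E
```

```text
clock: 9.82
tool_pos: [530.9, -1.2, 98.1]
ee_rot: [[0.099, 0.001, -0.995], [0.995, -0.0, 0.099], [-0.0, -1.0, -0.001]]
contact_force: [0.6, 1.0, -1.1]
finger_gap: 0.332
at [530.9  -1.2  98.1] F [ 0.6  1.  -1.1] t 9.825 gap 0.332
shift [-0.0006  0.0131 -0.0002] rot [ 0.0006  0.0007 -0.    ] tilt/dirs [ 0.001 -0.    -1.   ]
```

View pics/side9.png

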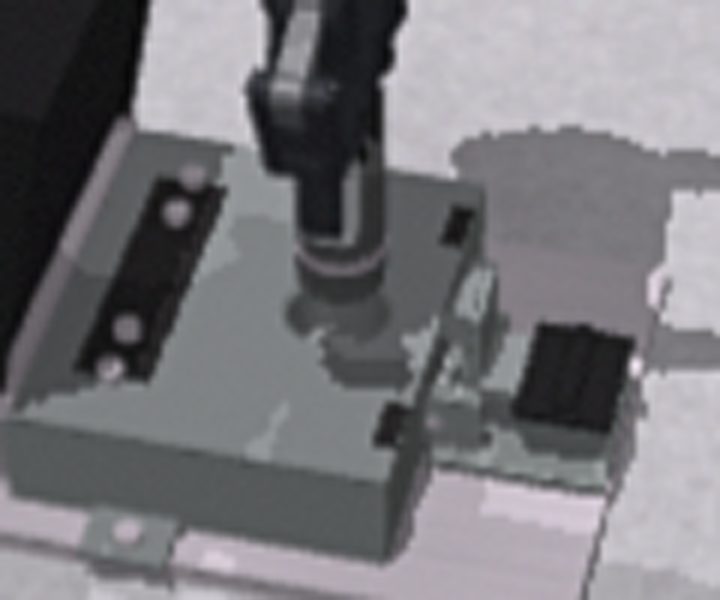

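View pics/top9.png

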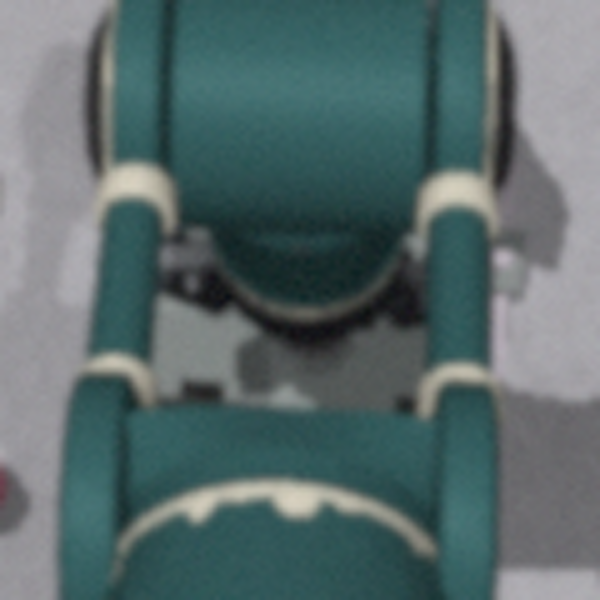

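```bash
python3 - <<'E'
from h import *
S=ctrl.capture("side")
for P in([532.5,-1.1,48],[532.5,-1.1,62.5],[536,-1.1,62.5],[528.5,-1.1,62.5],[532.5,4,62.5]): print(P,np.round((proj(S,[P])[0]-[250,200]+.5)*6-.5))
th=np.linspace(0,6.28,60)
q=proj(S,np.c_[532.5+15*np.cos(th),-1.1+15*np.sin(th),0*th+62.5]); q=(q-[250,200]+.5)*6-.5; print(q.min(0),q.max(0))
E
```

```text
[532.5, -1.1, 48] [338. 312.]
[532.5, -1.1, 62.5] [338. 281.]
[536, -1.1, 62.5] [327. 280.]
[528.5, -1.1, 62.5] [349. 282.]
[532.5, 4, 62.5] [335. 291.]
[292.95762896 250.77456177] [382.26283008 311.47764021]
```

```bash
python3 - <<'E'
from h import *
S=ctrl.capture("side")
th=np.linspace(0,6.28,60)
q=proj(S,np.c_[436.2+15*np.cos(th),230.1+15*np.sin(th),0*th]); q=(q-[240,330]+.5)*4-.5; print(q.min(0),q.max(0))
E
```

```text
[373.04859195 109.89998115] [440.0696861  164.91241948]
```

The side view shows the socket hanging centred over the pocket, within about 1 mm once the known edge bias is subtracted.

```bash
python3 -m inch '[{"tx":-0.0006,"ty":0.005,"tz":0,"rx":0,"ry":0,"rz":0,"claw":0.2},{"tx":-0.0006,"ty":0.01,"tz":0,"rx":0,"ry":0,"rz":0,"claw":0.2},{"tx":-0.0006,"ty":0.014,"tz":0,"rx":0,"ry":0,"rz":0,"claw":0.2},{"tx":-0.0006,"ty":0.017,"tz":0,"rx":0,"ry":0,"rz":0,"claw":0.2},{"tx":-0.0006,"ty":0.017,"tz":0,"rx":0,"ry":0,"rz":0,"claw":0.2}]'; python3 go.py 531 -1.9 60 84.3 0
```

```text
clock: 10.65
tool_pos: [530.7, -2.3, 80.8]
ee_rot: [[0.099, 0.0, -0.995], [0.995, -0.0, 0.099], [-0.0, -1.0, -0.0]]
contact_force: [-0.4, 0.6, -1.2]
finger_gap: 0.334
at [530.7  -2.3  80.8] F [-0.4  0.6 -1.2] t 10.65 gap 0.334
shift [ 0.0005  0.0208 -0.0003] rot [ 0.0001 -0.0001 -0.0001] tilt/dirs [ 0. -0. -1.]
```

Socket bottom ≈45, already past the chamfer without force.

```bash
python3 -m inch '[{"tx":0.0003,"ty":0.004,"tz":0,"rx":0,"ry":0,"rz":0,"claw":0.2},{"tx":0.0003,"ty":0.008,"tz":0,"rx":0,"ry":0,"rz":0,"claw":0.2},{"tx":0.0003,"ty":0.012,"tz":0,"rx":0,"ry":0,"rz":0,"claw":0.2},{"tx":0.0003,"ty":0.015,"tz":0,"rx":0,"ry":0,"rz":0,"claw":0.2},{"tx":0.0003,"ty":0.015,"tz":0,"rx":0,"ry":0,"rz":0,"claw":0.2}]'; python3 go.py 531 -1.9 60 84.3 0
```

```text
clock: 11.28
tool_pos: [530.5, -2.0, 65.4]
ee_rot: [[0.1, -0.001, -0.995], [0.995, -0.0, 0.1], [-0.0, -1.0, 0.001]]
contact_force: [0.2, 0.4, -1.4]
finger_gap: 0.332
at [530.5  -2.   65.4] F [ 0.2  0.4 -1.4] t 11.275 gap 0.332
shift [ 0.0002  0.0054 -0.0005] rot [-0.0006 -0.0002 -0.0001] tilt/dirs [-0.001 -0.    -1.   ]
```

```bash
python3 -m inch '[{"tx":0,"ty":0.002,"tz":0,"rx":0,"ry":0,"rz":0,"claw":0.2},{"tx":0,"ty":0.004,"tz":0,"rx":0,"ry":0,"rz":0,"claw":0.2},{"tx":0,"ty":0.004,"tz":0,"rx":0,"ry":0,"rz":0,"claw":0.2}]'; python3 go.py 531 -1.9 60 84.3 0
```

```text
clock: 11.65
tool_pos: [530.3, -2.1, 61.2]
ee_rot: [[0.1, -0.001, -0.995], [0.995, -0.0, 0.1], [-0.0, -1.0, 0.001]]
contact_force: [-0.4, 0.4, -1.5]
finger_gap: 0.33
at [530.3  -2.1  61.2] F [-0.4  0.4 -1.5] t 11.65 gap 0.33
shift [ 0.0002  0.0012 -0.0007] rot [-0.0009 -0.0002 -0.0001] tilt/dirs [-0.001 -0.    -1.   ]
```

```bash
python3 -m inch '[{"tx":0,"ty":0.001,"tz":0,"rx":0,"ry":0,"rz":0,"claw":0.2},{"tx":0,"ty":0.0025,"tz":0,"rx":0,"ry":0,"rz":0,"claw":0.2},{"tx":0,"ty":0.0025,"tz":0,"rx":0,"ry":0,"rz":0,"claw":0.2}]'; python3 go.py 531 -1.9 60 84.3 0
```

```text
clock: 12.02
tool_pos: [531.1, -2.1, 60.5]
ee_rot: [[0.099, 0.0, -0.995], [0.995, -0.0, 0.099], [-0.0, -1.0, -0.0]]
contact_force: [-3.2, 1.1, 7.7]
finger_gap: 0.333
at [531.1  -2.1  60.5] F [-3.2  1.1  7.7] t 12.025 gap 0.333
shift [0.0002 0.0005 0.0001] rot [ 0.0002 -0.0001 -0.0002] tilt/dirs [ 0. -0. -1.]
```

Floor reached (z force +8 N at the expected depth). Open and back off.

```bash
python3 -m inch '[{"tx":0,"ty":0,"tz":0,"rx":0,"ry":0,"rz":0,"claw":0.5},{"tx":0,"ty":0,"tz":0,"rx":0,"ry":0,"rz":0,"claw":0.6},{"tx":0,"ty":0,"tz":0,"rx":0,"ry":0,"rz":0,"claw":0.65},{"tx":0,"ty":0,"tz":0,"rx":0,"ry":0,"rz":0,"claw":0.65}]'; python3 -m inch '[{"tx":0,"ty":-0.02,"tz":0,"rx":0,"ry":0,"rz":0,"claw":0.65},{"tx":0,"ty":-0.06,"tz":0,"rx":0,"ry":0,"rz":0,"claw":0.65},{"tx":0,"ty":-0.1,"tz":0.05,"rx":0,"ry":0,"rz":0,"claw":0.65},{"tx":0.0,"ty":-0.15,"tz":0.1,"rx":0,"ry":0,"rz":0,"claw":0.3},{"tx":0.0,"ty":-0.19,"tz":0.14,"rx":0,"ry":0,"rz":0,"claw":0}]'; python3 - <<'E'
from h import *
c=ctrl.capture("side");cv2.imwrite("pics/side10.png",cv2.resize(c["pixels"][180:300,240:370],None,fx=5,fy=5,interpolation=cv2.INTER_CUBIC))
c=ctrl.capture("top");cv2.imwrite("pics/top10.png",c["pixels"])
E
```

```text
clock: 12.52
tool_pos: [530.9, -2.1, 60.2]
ee_rot: [[0.099, -0.0, -0.995], [0.995, -0.0, 0.099], [-0.0, -1.0, 0.0]]
contact_force: [0.2, 0.8, -0.6]
finger_gap: 0.647
clock: 13.15
tool_pos: [392.7, 11.7, 248.5]
ee_rot: [[0.099, -0.001, -0.995], [0.995, -0.0, 0.099], [-0.0, -1.0, 0.001]]
contact_force: [0.4, -0.2, 0.4]
finger_gap: 0.228
```

View pics/side10.png

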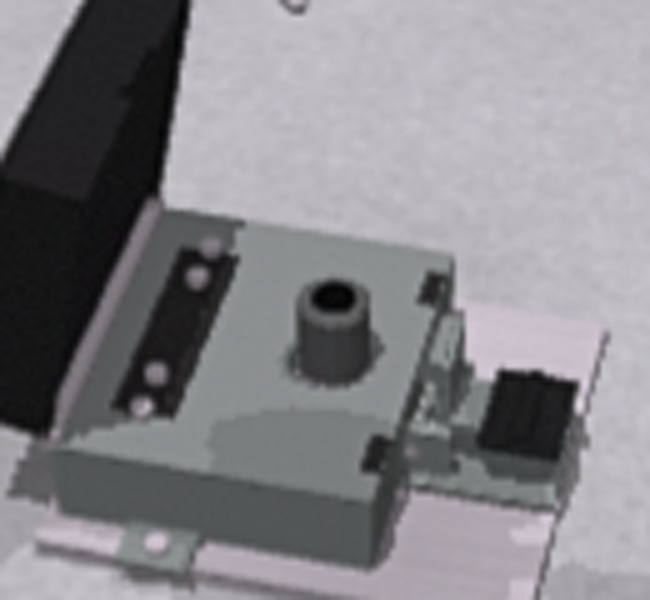

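View pics/top10.png

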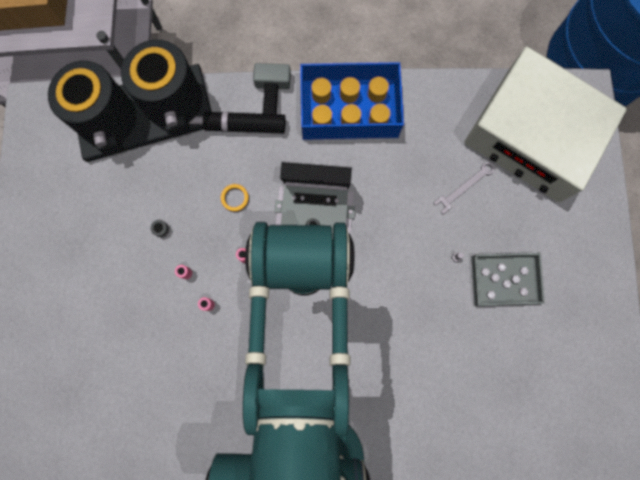

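The socket stands upright in the pocket, its top at zoomed (333,295) with about 32 mm proud. The lid is still open and the other parts are undisturbed. Next is going over and behind the lid.

```bash
cat > lid.py <<'E'
import sys
from go import *
xc=np.array([np.cos(np.radians(-5.7)),np.sin(np.radians(-5.7)),0]);H=np.array([625.4,-11.3,50.])
def at(x,z,tilt=6):
    return H+x*xc+np.array([0,0,z])
def th(t,r=118,tilt=6):
    a=np.radians(tilt);c=np.cos(t);s=np.sin(t)
    return at(-r*c+36*s+11*np.cos(a), r*s+36*c+11*np.sin(a))
if __name__=="__main__":
    if sys.argv[1]=="at": p=at(float(sys.argv[2]),float(sys.argv[3])); to(p,R(84.3,6))
    else:
        for t in sys.argv[2:]: print("theta",t,np.round(th(float(t)),1)); to(th(float(t)),R(84.3,6))
E
python3 lid.py at 50 185
```

```text
at [394.2  11.8 253.3] F [1.7 0.2 0.8] t 13.25 gap 0.052
shift [-0.0001  0.021  -0.2822] rot [-0.0951  0.0003  0.0006] tilt/dirs [ 0.01 -0.   -1.  ]
```

```bash
python3 -m inch '[{"tx":0,"ty":-0.01,"tz":-0.03,"rx":0,"ry":0,"rz":0,"claw":0},{"tx":0,"ty":-0.01,"tz":-0.085,"rx":-0.03,"ry":0,"rz":0,"claw":0},{"tx":0,"ty":-0.01,"tz":-0.14,"rx":-0.06,"ry":0,"rz":0,"claw":0},{"tx":0,"ty":-0.01,"tz":-0.195,"rx":-0.095,"ry":0,"rz":0,"claw":0},{"tx":0,"ty":-0.01,"tz":-0.25,"rx":-0.095,"ry":0,"rz":0,"claw":0}]'; python3 lid.py at 50 180
```

```text
clock: 13.88
tool_pos: [644.2, -13.1, 264.5]
ee_rot: [[0.099, 0.103, -0.99], [0.995, -0.01, 0.098], [0.001, -0.995, -0.104]]
contact_force: [-1.2, -0.0, 1.3]
finger_gap: -0.001
at [644.2 -13.1 264.5] F [-1.2 -0.   1.3] t 13.875 gap -0.001
shift [-0.0001  0.0375 -0.0274] rot [-0.001   0.0003  0.0006] tilt/dirs [ 0.103 -0.01  -0.995]
```

```bash
python3 -m inch '[{"tx":0,"ty":0.01,"tz":-0.0274,"rx":0,"ry":0,"rz":0,"claw":0},{"tx":0,"ty":0.0375,"tz":-0.0274,"rx":0,"ry":0,"rz":0,"claw":0},{"tx":0,"ty":0.0375,"tz":-0.0274,"rx":0,"ry":0,"rz":0,"claw":0}]'; python3 lid.py at 48 124
python3 - <<'E'
from h import *
c=ctrl.capture("side");cv2.imwrite("pics/side11.png",cv2.resize(c["pixels"][100:300,200:400],None,fx=3,fy=3,interpolation=cv2.INTER_CUBIC))
E
```

```text
clock: 14.25
tool_pos: [673.3, -16.1, 225.2]
ee_rot: [[0.099, 0.095, -0.991], [0.995, -0.009, 0.099], [0.0, -0.995, -0.096]]
contact_force: [-0.6, 0.7, -0.5]
finger_gap: -0.001
at [673.3 -16.1 225.2] F [-0.6  0.7 -0.5] t 14.25 gap -0.001
shift [0.     0.0509 0.0051] rot [-0.0089  0.0002  0.0003] tilt/dirs [ 0.095 -0.009 -0.995]
```

View pics/side11.png

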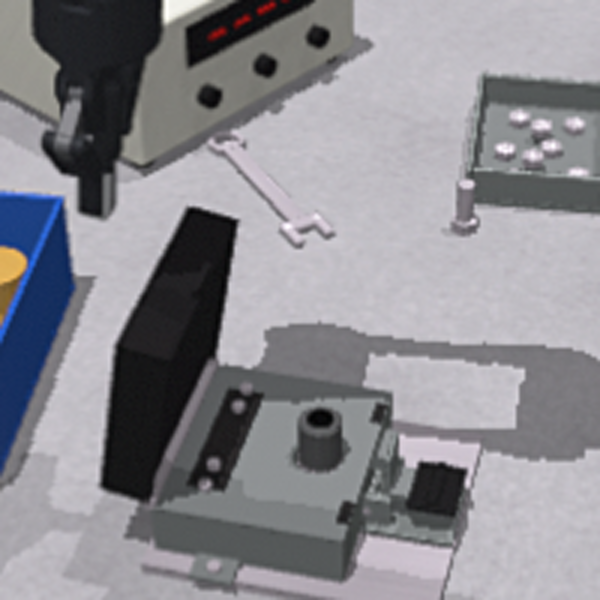

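The shut fingers (zoomed 95,210) hang above and behind the open lid. Lowering.

```bash
python3 -m inch '[{"tx":0,"ty":0.02,"tz":0,"rx":0,"ry":0,"rz":0,"claw":0},{"tx":0,"ty":0.04,"tz":0,"rx":0,"ry":0,"rz":0,"claw":0},{"tx":0,"ty":0.05,"tz":0.003,"rx":-0.008,"ry":0,"rz":0,"claw":0},{"tx":0,"ty":0.05,"tz":0.003,"rx":-0.008,"ry":0,"rz":0,"claw":0}]'; python3 lid.py th 1.4
python3 - <<'E'
from h import *
c=ctrl.capture("side");cv2.imwrite("pics/side12.png",cv2.resize(c["pixels"][100:300,200:400],None,fx=3,fy=3,interpolation=cv2.INTER_CUBIC))
E
```

```text
clock: 14.8
tool_pos: [674.5, -16.2, 175.4]
ee_rot: [[0.099, 0.103, -0.99], [0.995, -0.01, 0.098], [0.0, -0.995, -0.104]]
contact_force: [-0.4, -0.4, 0.7]
finger_gap: -0.001
theta 1.4 [651.6 -13.9 173.6]
at [674.5 -16.2 175.4] F [-0.4 -0.4  0.7] t 14.8 gap -0.001
shift [-0.     -0.0005  0.023 ] rot [-0.0008  0.0003  0.0002] tilt/dirs [ 0.103 -0.01  -0.995]
```

View pics/side12.png

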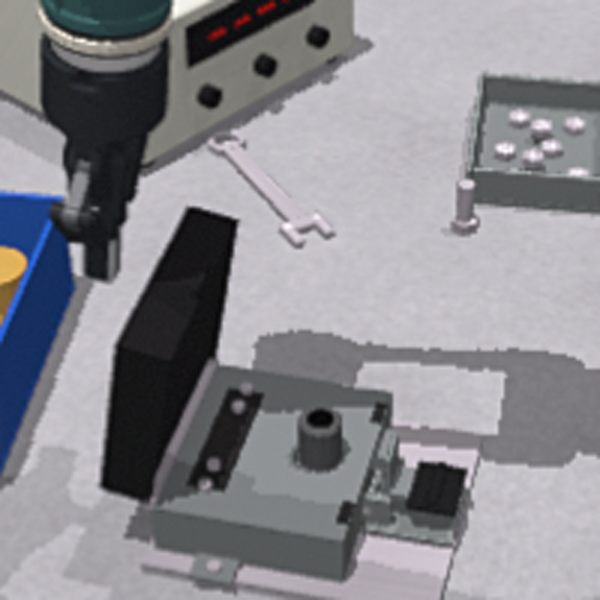

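```bash
python3 -m inch '[{"tx":0,"ty":0,"tz":0.006,"rx":0,"ry":0,"rz":0,"claw":0},{"tx":0,"ty":0,"tz":0.012,"rx":0,"ry":0,"rz":0,"claw":0},{"tx":0,"ty":0,"tz":0.016,"rx":0,"ry":0,"rz":0,"claw":0},{"tx":0,"ty":0,"tz":0.019,"rx":0,"ry":0,"rz":0,"claw":0},{"tx":0,"ty":0,"tz":0.022,"rx":0,"ry":0,"rz":0,"claw":0}]'; python3 lid.py th 1.35 1.3 1.25 1.2 1.1
```

```text
clock: 15.48
tool_pos: [653.5, -14.0, 174.5]
ee_rot: [[0.099, 0.106, -0.989], [0.995, -0.01, 0.098], [0.0, -0.994, -0.106]]
contact_force: [-0.8, -0.2, 0.2]
finger_gap: 0.005
theta 1.35 [645.5 -13.3 174.2]
at [653.5 -14.  174.5] F [-0.8 -0.2  0.2] t 15.475 gap 0.005
shift [-0.0001 -0.0005  0.008 ] rot [0.0015 0.0003 0.0003] tilt/dirs [ 0.106 -0.01  -0.994]
theta 1.3 [639.4 -12.7 174.5]
at [653.5 -14.  174.5] F [-0.8 -0.2  0.2] t 15.475 gap 0.005
shift [-0.0001 -0.0015  0.0141] rot [0.0015 0.0003 0.0003] tilt/dirs [ 0.106 -0.01  -0.994]
theta 1.25 [633.3 -12.1 174.5]
at [653.5 -14.  174.5] F [-0.8 -0.2  0.2] t 15.475 gap 0.005
shift [-0.0001 -0.0021  0.0202] rot [0.0015 0.0003 0.0003] tilt/dirs [ 0.106 -0.01  -0.994]
theta 1.2 [627.1 -11.5 174.2]
at [653.5 -14.  174.5] F [-0.8 -0.2  0.2] t 15.475 gap 0.005
shift [-0.0001 -0.0025  0.0264] rot [0.0015 0.0003 0.0003] tilt/dirs [ 0.106 -0.01  -0.994]
theta 1.1 [615.  -10.3 172.6]
at [653.5 -14.  174.5] F [-0.8 -0.2  0.2] t 15.475 gap 0.005
shift [-0.0001 -0.0022  0.0387] rot [0.0015 0.0003 0.0003] tilt/dirs [ 0.106 -0.01  -0.994]
```

```bash
python3 -m inch '[{"tx":0,"ty":0,"tz":0.004,"rx":0,"ry":0,"rz":0,"claw":0},{"tx":0,"ty":-0.0005,"tz":0.008,"rx":0,"ry":0,"rz":0,"claw":0},{"tx":0,"ty":-0.001,"tz":0.011,"rx":0,"ry":0,"rz":0,"claw":0},{"tx":0,"ty":-0.0015,"tz":0.014,"rx":0,"ry":0,"rz":0,"claw":0}]'; python3 lid.py th 1.2 1.1 1.0 0.9
python3 - <<'E'
from h import *
c=ctrl.capture("side");cv2.imwrite("pics/side13.png",cv2.resize(c["pixels"][100:300,200:400],None,fx=3,fy=3,interpolation=cv2.INTER_CUBIC))
E
```

```text
clock: 15.98
tool_pos: [639.6, -12.6, 174.9]
ee_rot: [[0.099, 0.106, -0.989], [0.995, -0.01, 0.098], [0.0, -0.994, -0.107]]
contact_force: [1.2, 0.4, 1.9]
finger_gap: 0.003
theta 1.2 [627.1 -11.5 174.2]
at [639.6 -12.6 174.9] F [1.2 0.4 1.9] t 15.975 gap 0.003
shift [-0.0001 -0.0007  0.0125] rot [0.0023 0.0003 0.0004] tilt/dirs [ 0.106 -0.01  -0.994]
theta 1.1 [615.  -10.3 172.6]
at [639.6 -12.6 174.9] F [1.2 0.4 1.9] t 15.975 gap 0.003
shift [-0.0001 -0.0004  0.0248] rot [0.0023 0.0003 0.0004] tilt/dirs [ 0.106 -0.01  -0.994]
theta 1.0 [603.   -9.1 169.9]
at [639.6 -12.6 174.9] F [1.2 0.4 1.9] t 15.975 gap 0.003
shift [-0.0001  0.001   0.0371] rot [0.0023 0.0003 0.0004] tilt/dirs [ 0.106 -0.01  -0.994]
theta 0.9 [591.4  -7.9 166. ]
at [639.6 -12.6 174.9] F [1.2 0.4 1.9] t 15.975 gap 0.003
shift [-0.0001  0.0037  0.0491] rot [0.0023 0.0003 0.0004] tilt/dirs [ 0.106 -0.01  -0.994]
```

View pics/side13.png

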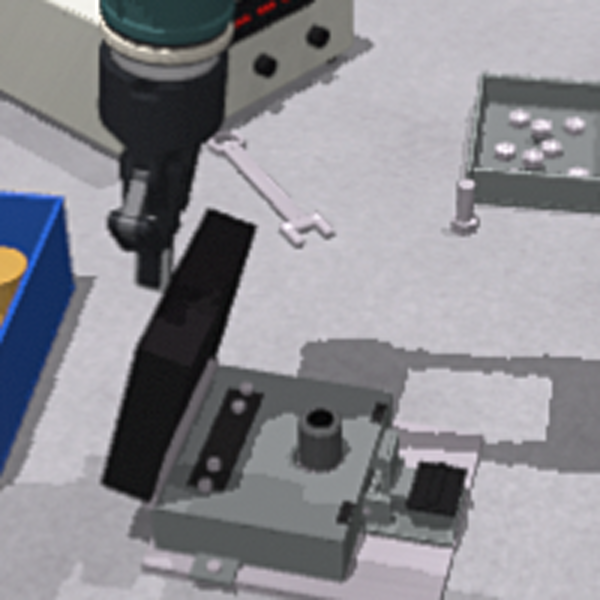

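The fingers are touching the lid's outer face and it is swinging with them.

```bash
python3 -m inch '[{"tx":0,"ty":-0.0005,"tz":0.006,"rx":0,"ry":0,"rz":0,"claw":0},{"tx":0,"ty":-0.0007,"tz":0.0125,"rx":0,"ry":0,"rz":0,"claw":0},{"tx":0,"ty":-0.0004,"tz":0.0248,"rx":0,"ry":0,"rz":0,"claw":0},{"tx":0,"ty":0.001,"tz":0.037,"rx":0,"ry":0,"rz":0,"claw":0},{"tx":0,"ty":0.0037,"tz":0.049,"rx":0,"ry":0,"rz":0,"claw":0}]'; python3 lid.py th 0.8 0.7 0.6 0.5 0.4
```

```text
clock: 16.65
tool_pos: [589.9, -7.6, 165.5]
ee_rot: [[0.099, 0.105, -0.99], [0.995, -0.01, 0.098], [0.001, -0.994, -0.106]]
contact_force: [1.1, 1.0, -0.3]
finger_gap: 0.0
theta 0.8 [580.2  -6.8 160.9]
at [589.9  -7.6 165.5] F [ 1.1  1.  -0.3] t 16.65 gap 0.0
shift [-0.0002  0.0035  0.0101] rot [0.0012 0.0003 0.0006] tilt/dirs [ 0.105 -0.01  -0.994]
theta 0.7 [569.6  -5.7 154.7]
at [589.9  -7.6 165.5] F [ 1.1  1.  -0.3] t 16.65 gap 0.0
shift [-0.0002  0.0086  0.0214] rot [0.0012 0.0003 0.0006] tilt/dirs [ 0.105 -0.01  -0.994]
theta 0.6 [559.6  -4.7 147.5]
at [589.9  -7.6 165.5] F [ 1.1  1.  -0.3] t 16.65 gap 0.0
shift [-0.0002  0.0147  0.0321] rot [0.0012 0.0003 0.0006] tilt/dirs [ 0.105 -0.01  -0.994]
theta 0.5 [550.4  -3.8 139.3]
at [589.9  -7.6 165.5] F [ 1.1  1.  -0.3] t 16.65 gap 0.0
shift [-0.0002  0.0218  0.0422] rot [0.0012 0.0003 0.0006] tilt/dirs [ 0.105 -0.01  -0.994]
theta 0.4 [542.1  -3.  130.3]
at [589.9  -7.6 165.5] F [ 1.1  1.  -0.3] t 16.65 gap 0.0
shift [-0.0002  0.0299  0.0514] rot [0.0012 0.0003 0.0006] tilt/dirs [ 0.105 -0.01  -0.994]
```

```bash
python3 -m inch '[{"tx":0,"ty":0.0035,"tz":0.0101,"rx":0,"ry":0,"rz":0,"claw":0},{"tx":0,"ty":0.0086,"tz":0.0214,"rx":0,"ry":0,"rz":0,"claw":0},{"tx":0,"ty":0.0147,"tz":0.0321,"rx":0,"ry":0,"rz":0,"claw":0},{"tx":0,"ty":0.0218,"tz":0.0422,"rx":0,"ry":0,"rz":0,"claw":0},{"tx":0,"ty":0.0299,"tz":0.0514,"rx":0,"ry":0,"rz":0,"claw":0}]'; python3 lid.py th 0.32 0.25 0.2 0.15;python3 - <<'E'
from h import *
c=ctrl.capture("side");cv2.imwrite("pics/side14.png",cv2.resize(c["pixels"][100:300,200:400],None,fx=3,fy=3,interpolation=cv2.INTER_CUBIC))
E
```

```text
clock: 17.27
tool_pos: [541.3, -2.7, 129.7]
ee_rot: [[0.099, 0.105, -0.99], [0.995, -0.01, 0.098], [0.001, -0.994, -0.105]]
contact_force: [0.5, 0.8, 2.1]
finger_gap: 0.003
theta 0.32 [536.1  -2.4 122.4]
at [541.3  -2.7 129.7] F [0.5 0.8 2.1] t 17.275 gap 0.003
shift [-0.0002  0.0066  0.006 ] rot [0.0008 0.0004 0.0006] tilt/dirs [ 0.105 -0.01  -0.994]
theta 0.25 [531.4  -1.9 115.2]
at [541.3  -2.7 129.7] F [0.5 0.8 2.1] t 17.275 gap 0.003
shift [-0.0002  0.0133  0.0115] rot [0.0008 0.0004 0.0006] tilt/dirs [ 0.105 -0.01  -0.994]
theta 0.2 [528.3  -1.6 109.9]
at [541.3  -2.7 129.7] F [0.5 0.8 2.1] t 17.275 gap 0.003
shift [-0.0002  0.0183  0.0151] rot [0.0008 0.0004 0.0006] tilt/dirs [ 0.105 -0.01  -0.994]
theta 0.15 [525.5  -1.3 104.4]
at [541.3  -2.7 129.7] F [0.5 0.8 2.1] t 17.275 gap 0.003
shift [-0.0002  0.0235  0.0184] rot [0.0008 0.0004 0.0006] tilt/dirs [ 0.105 -0.01  -0.994]
```

View pics/side14.png

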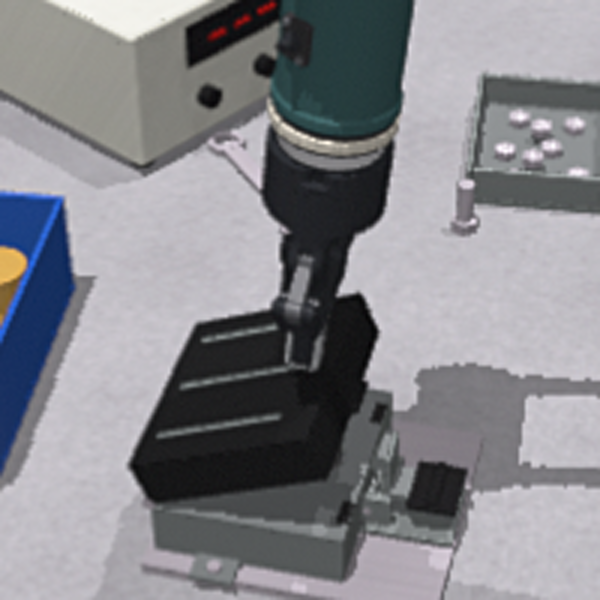

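The lid is about 0.4 rad open, held by the fingertips near its front edge.

```bash
python3 -m inch '[{"tx":0,"ty":0.0066,"tz":0.006,"rx":0,"ry":0,"rz":0,"claw":0},{"tx":0,"ty":0.0133,"tz":0.0115,"rx":0,"ry":0,"rz":0,"claw":0},{"tx":0,"ty":0.0183,"tz":0.0151,"rx":0,"ry":0,"rz":0,"claw":0},{"tx":0,"ty":0.0235,"tz":0.0184,"rx":0,"ry":0,"rz":0,"claw":0}]'; python3 lid.py th 0.11 0.07 0.04 0.02 0
```

```text
clock: 17.82
tool_pos: [523.6, -1.1, 102.4]
ee_rot: [[0.099, 0.102, -0.99], [0.995, -0.01, 0.098], [0.0, -0.995, -0.102]]
contact_force: [1.0, 0.1, 1.0]
finger_gap: -0.002
theta 0.11 [523.5  -1.1  99.9]
at [523.6  -1.1 102.4] F [1.  0.1 1. ] t 17.825 gap -0.002
shift [-0.      0.0024  0.0003] rot [-0.0023  0.0005  0.0002] tilt/dirs [ 0.102 -0.01  -0.995]
theta 0.07 [521.7  -0.9  95.3]
at [523.6  -1.1 102.4] F [1.  0.1 1. ] t 17.825 gap -0.002
shift [-0.      0.0068  0.0026] rot [-0.0023  0.0005  0.0002] tilt/dirs [ 0.102 -0.01  -0.995]
theta 0.04 [520.4  -0.8  91.8]
at [523.6  -1.1 102.4] F [1.  0.1 1. ] t 17.825 gap -0.002
shift [-0.      0.0101  0.0042] rot [-0.0023  0.0005  0.0002] tilt/dirs [ 0.102 -0.01  -0.995]
theta 0.02 [519.6  -0.7  89.5]
at [523.6  -1.1 102.4] F [1.  0.1 1. ] t 17.825 gap -0.002
shift [-0.      0.0124  0.0053] rot [-0.0023  0.0005  0.0002] tilt/dirs [ 0.102 -0.01  -0.995]
theta 0 [518.9  -0.7  87.1]
at [523.6  -1.1 102.4] F [1.  0.1 1. ] t 17.825 gap -0.002
shift [-0.      0.0146  0.0063] rot [-0.0023  0.0005  0.0002] tilt/dirs [ 0.102 -0.01  -0.995]
```

```bash
python3 -m inch '[{"tx":0,"ty":0.0024,"tz":0.001,"rx":0,"ry":0,"rz":0,"claw":0},{"tx":0,"ty":0.005,"tz":0.0018,"rx":0,"ry":0,"rz":0,"claw":0},{"tx":0,"ty":0.0068,"tz":0.0026,"rx":0,"ry":0,"rz":0,"claw":0},{"tx":0,"ty":0.0068,"tz":0.0026,"rx":0,"ry":0,"rz":0,"claw":0}]'
```

```text
clock: 18.32
tool_pos: [521.0, -0.9, 95.4]
ee_rot: [[0.099, 0.1, -0.99], [0.995, -0.01, 0.098], [0.0, -0.995, -0.101]]
contact_force: [-2.2, -0.1, 4.2]
finger_gap: 0.001
```

```bash
python3 -m inch '[{"tx":0,"ty":0.001,"tz":0.0003,"rx":0,"ry":0,"rz":0,"claw":0},{"tx":0,"ty":0.002,"tz":0.0005,"rx":0,"ry":0,"rz":0,"claw":0},{"tx":0,"ty":0.002,"tz":0.0005,"rx":0,"ry":0,"rz":0,"claw":0}]'
```

```text
clock: 18.7
tool_pos: [520.5, -0.8, 94.0]
ee_rot: [[0.099, 0.1, -0.99], [0.995, -0.01, 0.098], [0.0, -0.995, -0.1]]
contact_force: [-2.6, 1.1, 7.3]
finger_gap: -0.002
```

```bash
python3 -m inch '[{"tx":0,"ty":0.001,"tz":0.0003,"rx":0,"ry":0,"rz":0,"claw":0},{"tx":0,"ty":0.002,"tz":0.0005,"rx":0,"ry":0,"rz":0,"claw":0},{"tx":0,"ty":0.002,"tz":0.0005,"rx":0,"ry":0,"rz":0,"claw":0}]'
```

```text
clock: 19.08
tool_pos: [520.2, -0.8, 92.9]
ee_rot: [[0.099, 0.099, -0.99], [0.995, -0.01, 0.098], [-0.0, -0.995, -0.1]]
contact_force: [-4.8, 0.8, 8.3]
finger_gap: -0.001
```

```bash
python3 -m inch '[{"tx":0,"ty":0.001,"tz":0,"rx":0,"ry":0,"rz":0,"claw":0},{"tx":0,"ty":0.002,"tz":0,"rx":0,"ry":0,"rz":0,"claw":0},{"tx":0,"ty":0.0025,"tz":0,"rx":0,"ry":0,"rz":0,"claw":0}]'
```

```text
clock: 19.45
tool_pos: [520.2, -0.8, 90.8]
ee_rot: [[0.099, 0.099, -0.99], [0.995, -0.01, 0.098], [-0.0, -0.995, -0.099]]
contact_force: [-3.8, -0.4, 5.6]
finger_gap: 0.001
```

```bash
python3 -m inch '[{"tx":0,"ty":0.001,"tz":0,"rx":0,"ry":0,"rz":0,"claw":0},{"tx":0,"ty":0.002,"tz":0,"rx":0,"ry":0,"rz":0,"claw":0},{"tx":0,"ty":0.0025,"tz":0,"rx":0,"ry":0,"rz":0,"claw":0}]'
```

```text
clock: 19.82
tool_pos: [519.4, -0.7, 88.2]
ee_rot: [[0.099, 0.096, -0.99], [0.995, -0.01, 0.098], [-0.0, -0.995, -0.097]]
contact_force: [-3.8, 0.1, 7.0]
finger_gap: 0.001
```

```bash
python3 -m inch '[{"tx":0,"ty":0.001,"tz":0,"rx":0,"ry":0,"rz":0,"claw":0},{"tx":0,"ty":0.0015,"tz":0,"rx":0,"ry":0,"rz":0,"claw":0},{"tx":0,"ty":0.0015,"tz":0,"rx":0,"ry":0,"rz":0,"claw":0}]'
```

```text
clock: 20.2
tool_pos: [519.0, -0.6, 86.5]
ee_rot: [[0.099, 0.095, -0.991], [0.995, -0.01, 0.098], [-0.0, -0.995, -0.095]]
contact_force: [-2.6, 0.0, 5.0]
finger_gap: 0.003
```

```bash
python3 -m inch '[{"tx":0,"ty":0.001,"tz":0,"rx":0,"ry":0,"rz":0,"claw":0},{"tx":0,"ty":0.001,"tz":0,"rx":0,"ry":0,"rz":0,"claw":0}]'
```

```text
clock: 20.45
tool_pos: [519.0, -0.7, 86.1]
ee_rot: [[0.099, 0.094, -0.991], [0.995, -0.01, 0.098], [-0.0, -0.995, -0.095]]
contact_force: [-5.1, 1.4, 9.0]
finger_gap: 0.002
```

```bash
python3 -m inch '[{"tx":0,"ty":0.0015,"tz":0,"rx":0,"ry":0,"rz":0,"claw":0},{"tx":0,"ty":0.0015,"tz":0,"rx":0,"ry":0,"rz":0,"claw":0}]'
```

```text
clock: 20.7
tool_pos: [518.9, -0.6, 85.6]
ee_rot: [[0.099, 0.093, -0.991], [0.995, -0.01, 0.098], [-0.0, -0.996, -0.094]]
contact_force: [-7.3, 0.0, 11.6]
finger_gap: 0.003
```

```bash
python3 -m inch '[{"tx":0,"ty":0.0015,"tz":0,"rx":0,"ry":0,"rz":0,"claw":0},{"tx":0,"ty":0.0015,"tz":0,"rx":0,"ry":0,"rz":0,"claw":0}]'; python3 - <<'E'
from h import *
c=ctrl.capture("side");cv2.imwrite("pics/side15.png",cv2.resize(c["pixels"][180:300,240:370],None,fx=5,fy=5,interpolation=cv2.INTER_CUBIC))
E
```

```text
clock: 20.95
tool_pos: [518.8, -0.6, 85.4]
ee_rot: [[0.099, 0.093, -0.991], [0.995, -0.01, 0.098], [-0.0, -0.996, -0.093]]
contact_force: [-7.6, 1.0, 14.9]
finger_gap: -0.001
```

View pics/side15.png

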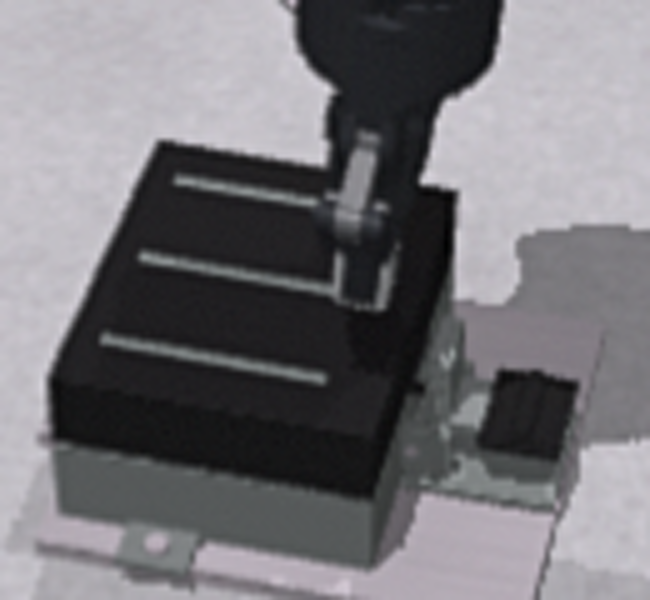

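The lid looks flush shut, with force rising at about 8 N/mm as the buffers would give. Backing off gently to see whether it holds.

```bash
python3 -m inch '[{"tx":0,"ty":-0.001,"tz":0,"rx":0,"ry":0,"rz":0,"claw":0},{"tx":0,"ty":-0.002,"tz":0,"rx":0,"ry":0,"rz":0,"claw":0},{"tx":0,"ty":-0.004,"tz":0,"rx":0,"ry":0,"rz":0,"claw":0},{"tx":0,"ty":-0.006,"tz":0,"rx":0,"ry":0,"rz":0,"claw":0},{"tx":0,"ty":-0.006,"tz":0,"rx":0,"ry":0,"rz":0,"claw":0}]'; python3 - <<'E'
from h import *
c=ctrl.capture("side");cv2.imwrite("pics/side16.png",cv2.resize(c["pixels"][180:300,240:370],None,fx=5,fy=5,interpolation=cv2.INTER_CUBIC))
E
```

```text
clock: 21.62
tool_pos: [518.2, -0.6, 91.3]
ee_rot: [[0.099, 0.093, -0.991], [0.995, -0.01, 0.098], [-0.0, -0.996, -0.093]]
contact_force: [0.0, -0.2, -0.7]
finger_gap: -0.005
```

View pics/side16.png

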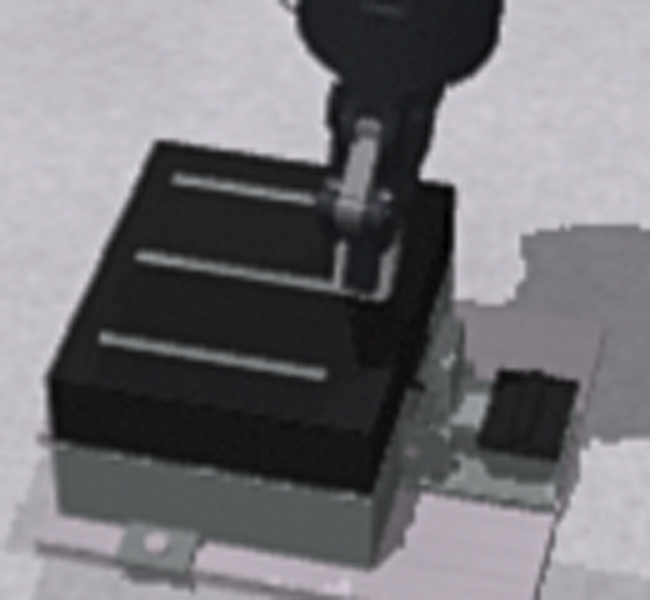

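```bash
python3 -m inch '[{"tx":0,"ty":-0.02,"tz":0,"rx":0,"ry":0,"rz":0,"claw":0},{"tx":0,"ty":-0.06,"tz":0,"rx":0,"ry":0,"rz":0,"claw":0},{"tx":0,"ty":-0.1,"tz":0.04,"rx":0,"ry":0,"rz":0,"claw":0},{"tx":0,"ty":-0.14,"tz":0.09,"rx":0,"ry":0,"rz":0,"claw":0},{"tx":0,"ty":-0.14,"tz":0.12,"rx":0,"ry":0,"rz":0,"claw":0}]'; python3 - <<'E'
from h import *
c=ctrl.capture("side");a=c["pixels"]; s=cv2.imread("pics/side0.png")
f=lambda i:cv2.resize(i[200:300,245:370],None,fx=4,fy=3,interpolation=cv2.INTER_CUBIC)
cv2.imwrite("pics/side17.png",np.vstack([f(s),f(a)]))
cv2.imwrite("pics/side17f.png",a)
d=cv2.absdiff(a,s).max(2)[200:300,245:370]; print((d>60).sum())
E
```

```text
clock: 22.3
tool_pos: [386.7, 12.7, 222.7]
ee_rot: [[0.099, 0.099, -0.99], [0.995, -0.01, 0.098], [0.0, -0.995, -0.099]]
contact_force: [0.6, 1.2, 0.1]
finger_gap: -0.001
0
```

View pics/side17.png

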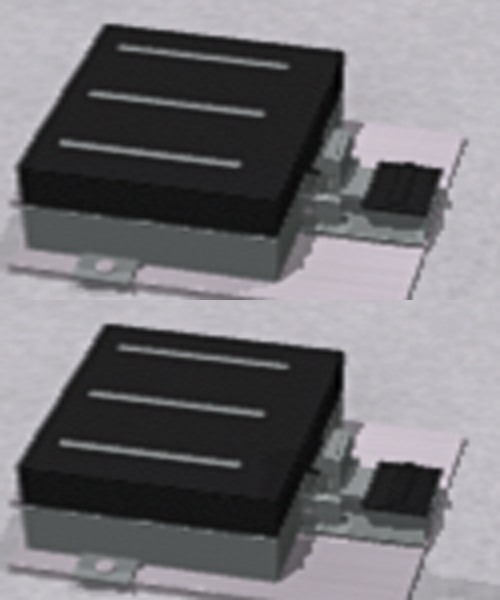

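View pics/side17f.png

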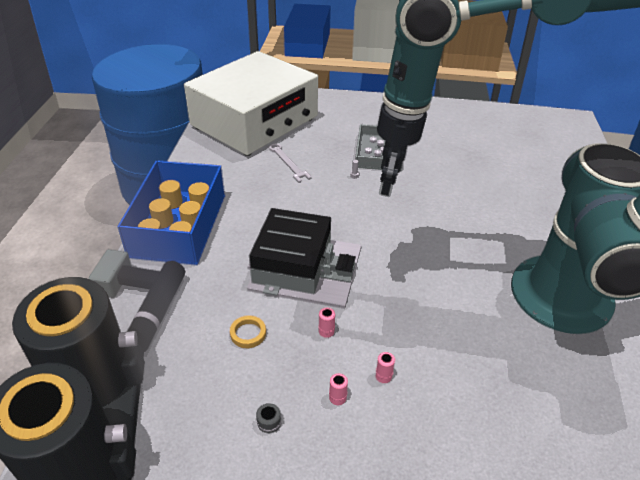

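The case looks the same as in the starting picture: lid shut, latch at rest. No pixel in that region differs strongly, the hand is clear of everything, and the other parts have not moved. Handing in.

```bash
python3 -m inch '[{"tx":0,"ty":0,"tz":0,"rx":0,"ry":0,"rz":0,"claw":0},{"tx":0,"ty":0,"tz":0,"rx":0,"ry":0,"rz":0,"claw":0}]'; python3 -c "
from workcell import ctrl
print(ctrl.hand_in())"
```

```text
clock: 22.6
tool_pos: [382.8, 13.0, 220.0]
ee_rot: [[0.098, 0.092, -0.991], [0.995, -0.009, 0.098], [-0.0, -0.996, -0.093]]
contact_force: [-0.4, -0.5, 0.0]
finger_gap: 0.001
the job is handed in; nothing more can be done
None
```

I handed the job in at 22.6 s, and every check I could make says it is done. The hand-in itself gives no verdict.

- **Opening:** I pressed the thumb latch at about 6 to 7 N and the lid sprang fully open.
- **Socket:** I gripped the deep socket by its upper part and lowered it into the pocket until it met the floor at about 8 N. After letting go, the picture showed it upright with about 32 mm proud and the lid still open.
- **Closing:** I pushed the lid over from behind and pressed its front edge at up to about 17 N. It stayed shut when I backed off.

**Last checks:** in the side view the shut case and latch matched the starting picture, with no strongly differing pixels. The other parts looked unmoved, and the hand was clear with no force on it. I could not see the socket once the lid was shut; the lid closing fully means it is home.

**What disagreed:** the two cameras differed by about 4 mm in x, so I used their average, and the socket went into the pocket without catching. The first move command was refused because I left fields out, and nothing moved.

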